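# Seat the valve box cover evenly

### The job

Close the eyelet setter's valve box: slide the cover plate gently back against its stops, then press its four studs down crosswise, a little at a time in several rounds, so that the plate goes down evenly and never cocks. Finish with every stud snug, bearing firmly on the seated plate; go by feel, not by depth, do not force anything, and leave the other things on the bench alone.

Things in the scene. Friction and masses are not known exactly. Their poses are not given: they have to be found in the camera images.
- valve_box: White flat box, 180 x 150 x 40 mm, fixed to the bench: the setter's valve box. Origin: centre of its underside; x from its front (robot side) to its back, y to its left, z up. On its top stand four steel push studs and, at the back, two dark rubber-sprung stop blocks (26 mm high, front faces at x = 65 mm; together they give 1 mm per 2 N, 4 mm at most).
- cover: Aluminium plate 130 (x) x 87 (y) x 8 mm, 0.26 kg, grip bar across its middle (14 mm in x, 50 in y, 16 high). Origin: centre of underside, 56 mm above the bench on four soft springs, 1.5 mm play between the stud shanks. Starts 12 to 22 mm short of the stops; home: back edge on the stops, origin near the box's x = 0. Slides at 1 to 2 N, over 25 N mars it; tilts freely, jams at 0.06 rad.
- stud_fl: Steel push stud, the front left one, at x = -42, y = 50 mm of the valve box: flat head 26 mm across, rubber cap giving 1 mm per 10 N, rubber washer below. Origin: 14 mm under the top, first 65 to 66 mm over the bench, 1 to 2 over the plate. Slides down 20 mm. Moves at 9 N plus up to 3 N from the plate's springs, and stays where left. It pushes the plate down by its edge.
- stud_fr: Steel push stud, the front right one, at x = -42, y = -50 mm of the valve box: flat head 26 mm across, rubber cap giving 1 mm per 10 N, rubber washer below. Origin: 14 mm under the top, first 65 to 66 mm over the bench, 1 to 2 over the plate. Slides down 20 mm. Under the plate is firm rubber of varying thickness, met 5 to 13 mm below raised height, unseen; then the push climbs 3 to 7 N per mm.
- stud_bl: Steel push stud, the back left one, at x = 42, y = 50 mm of the valve box: flat head 26 mm across, rubber cap giving 1 mm per 10 N, rubber washer below. Origin: 14 mm under the top, first 65 to 66 mm over the bench, 1 to 2 over the plate. Slides down 20 mm. About 17 N of push makes a stud snug (it then bears on the plate with 8 to 9 N); each one unloads the others a little, so go round once more.
- stud_br: Steel push stud, the back right one, at x = 42, y = -50 mm of the valve box: flat head 26 mm across, rubber cap giving 1 mm per 10 N, rubber washer below. Origin: 14 mm under the top, first 65 to 66 mm over the bench, 1 to 2 over the plate. Slides down 20 mm. Over 22 N of finger force on any stud crushes the rubber.
- pliers_a: Chrome eyelet pliers, 140 mm long, 60 mm wide, 13 mm thick, lying to the right of the valve box. Origin: on its underside. Only to be left alone.
- pliers_b: Chrome eyelet pliers, 140 mm long, lying beyond the valve box. Origin: on its underside. Only to be left alone.
- saucer: White ceramic saucer, 116 mm across, 16 mm high, with rose-gold eyelets, to the left of the valve box. Origin: on its underside. Only to be left alone.
- last: Pale grey rubber shoe last, 180 mm long, 90 mm high, on the right. Origin: on its underside. Only to be left alone.
- spool: Wooden spool, 40 mm across and 40 mm high, standing to the left of the valve box. Origin: on its underside. Only to be left alone.
- tin: Flat dark tin, 72 mm across, 24 mm high, to the right of the valve box. Origin: on its underside. Only to be left alone.
Not all that is in view belongs to the job. There is more than one size of the cover; the job needs the smaller.

How it is judged:
On the way, in this order (a step that is already met when the one before it is completed fails the run):
1. the cover is against its stops, with every stud still up (less than 1.5 mm down) (x of cover in the frame of valve_box between -0.0025 and 0.004 m and z of each of stud_fl, stud_fr, stud_bl, stud_br in the frame of valve_box above 0.0645 m), for 0.1 s.
2. all four studs are part-way: each at least 2.5 mm and none more than 7.2 mm down (z of stud_fl in the frame of valve_box between 0.0588 and 0.0635 m and z of stud_fr in the frame of valve_box between 0.0588 and 0.0635 m and z of stud_bl in the frame of valve_box between 0.0588 and 0.0635 m and z of stud_br in the frame of valve_box between 0.0588 and 0.0635 m), for 0.05 s.
At the end, for the whole second after the job is handed in: The cover lies against its stops (within 2.5 mm), level within 0.02 rad and at rest, and each of the four studs bears on it with more than 7.5 N (x of cover in the frame of valve_box between -0.0025 and 0.004 m and angle between cover's own z axis and vertical below 0.02 rad and linear speed of cover below 0.01 m/s and contact force between each of stud_fl, stud_fr, stud_bl, stud_br and cover above 7.5 N); the robot touches nothing.
It fails at once if a stud is pressed with more than 22 N (contact force between the fingers and stud_fl above 22 N or contact force between the fingers and stud_fr above 22 N or contact force between the fingers and stud_bl above 22 N or contact force between the fingers and stud_br above 22 N).
It fails at once if the cover is pushed with more than 25 N (contact force between the fingers and cover above 25 N).
It fails at once if the cover is cocked by more than 0.06 rad (3.5 degrees) (angle between cover's own z axis and vertical above 0.06 rad).
It fails at once if two neighbouring studs are both more than 2.5 mm down while the two others are still less than 1.5 mm down (not crosswise) ((z of each of stud_fl, stud_fr in the frame of valve_box below 0.0635 m and z of each of stud_bl, stud_br in the frame of valve_box above 0.0645 m) or (z of each of stud_bl, stud_br in the frame of valve_box below 0.0635 m and z of each of stud_fl, stud_fr in the frame of valve_box above 0.0645 m) or (z of each of stud_fl, stud_bl in the frame of valve_box below 0.0635 m and z of each of stud_fr, stud_br in the frame of valve_box above 0.0645 m) or (z of each of stud_fr, stud_br in the frame of valve_box below 0.0635 m and z of each of stud_fl, stud_bl in the frame of valve_box above 0.0645 m)).
It fails at once if a bystander is shoved more than 20 mm (distance of any of pliers_a, pliers_b, saucer, last, spool, tin from where it was at the start of the episode above 0.02 m).
It also fails if it takes over 72 s, if anything falls off the work surface, if the arm or the gripper's body presses on something with over 40 N, if the wrist force passes 120 N, or if a joint passes its speed limit or range.

### The arm

A 6-joint arm with a two-finger parallel gripper is mounted at the origin on the work surface. World frame = base frame: x ahead of the robot, y to its left, z up, the work surface at z = 0. Lengths are in m, angles in rad, forces in N, time in s.
With the tool pointing down it reaches from about 0.425 to 0.95 m from the base axis. Payload 3.5 kg.
Tool frame: the origin (TCP) lies between the finger pads; the fingertips stand tcp_to_tips ahead of it and the grasp point (between the pads) lies 11 mm behind it (tcp_to_tips is the distance from the TCP to the fingertips, in m); z points along the fingers, y is the line along which they close (so a half turn about z gives the same grasp; the last joint's range is limited). The gripper opens to 85 mm and grips with 20 to 120 N. Pads are 22 mm wide; open, the fingers measure 114 mm over their backs; the gripper's body (76 mm by 85 mm) begins 54 mm behind the grasp point. The pads swing forward as they close: fully open they stand 13 mm farther back than shut.
Start: joints at [1.111, 0.286, 1.577, -0, 1.279, -0.15], TCP at [0.206, 0.643, 0.239] pointing down, gripper open.
Joint ranges: [-2.77, 2.77], [-0.9, 2.22], [0.21, 2.48], [-1.53, 4.67], [0.24, 2.81], [-2.84, 2.84]. Speed limits (rad/s): [2.79, 2.79, 3.14, 3.14, 3.14, 3.14].

### API

Orientations are given as a 3x3 rotation matrix whose columns are the frame's x, y, z axes.
In Python, from cell import * gives the robot as it stands.
- The arm moves only by the tool carry_out, never from a script. Its argument "targets" is a list of rows, each an object with "travel": the shift along the tool's x, y, z in m, a list of three; "dr": the turn, a rotation vector about the tool's x, y, z in rad, a list of three. A call has 1 to 5 rows; each row is the pose to reach, as a shift and turn from the pose commanded when the call began, along the tool's axes at that moment; what a row does not reach only later rows make up. A row lasts 1/12 s, in which the tool goes at most 41.7 mm and 7.16 degrees, less where a joint would pass 70% of its speed; a pose out of reach is approached as far as the arm can. A call with a gripper value outside its range is refused whole. "fingers" is the gripper's target within -1 to 1 (fully open at 1, half-way at 0, shut at -1), set as the call begins (left out, the last holds). The fingers move at their own pace and stop on an object; "grip_force" is the grip in N (left out, the last holds). Time passes only in rows, so rows that repeat a pose let the fingers close. It gives the time, the measured TCP pose, the force, the opening and the grip force at its end, in the units of the state.
- get_obs(): the state, without advancing time (a new reading comes with each control period).
- snapshot(name): name is "scene" or "top" or "wrist"; returns the picture (384x512x3 uint8, red, green, blue); there is no depth.
- calibration(name): a dict with "fovy" (degrees; the focal length in pixels is half the picture's height over the tangent of half this angle, whatever the lens; pixels are square), "cx", "cy" (the principal point, pixels), "R" (3x3) and "t" (3): a world point X has camera coordinates R X + t. Camera axes: x right, y down, z forward; pixel columns grow to the right and rows downward; lengths in m; the calibration is good to about 2 mm. A picture is of the moment at which its call begins: read the wrist's pose just before it. calibration takes no time and is no camera call; for the wrist camera it gives the pose at the moment of the call.
- hand_in(): hands the job in; it is judged then, once.
The state is a dict: "time": time; "joint_positions": joint angles; "qd": joint speeds; "joint_torque": joint torques, N m; "eef_pos": TCP position; "eef_rot": TCP orientation; "force": force on the tool from outside, world axes, zero at the start; "moment": the same for the moment, N m; "finger_gap": finger opening in m; "grasp_force": force on a finger pad.
Only numpy, scipy, OpenCV 4.12 (cv2) and the standard library are available. Lean on these libraries where they do the work, as an engineer would, in place of code of your own. Each camera call takes 0.05 s, during which the arm holds its last target. There are 200 camera calls.

## Working session

There is one attempt and no reset: what is moved stays moved. The work goes in short steps, Python scripts to look and compute and a tool call to move; the robot and the scene stay as the last step left them, time stands still between calls to the robot, and variables do not carry over. Pictures are saved under pics/ and viewed, at most 10 in all, crops included, and the job is handed in when it is done.

Besides the shell and the picture viewer there is one more tool, called after "Call:" as name([rows], argument=value, ...), one row to a line, values as JSON. carry_out: Moves the arm, as the interface text tells. Its arguments: {"type":"object","properties":{"targets":{"type":"array","items":{"type":"object","properties":{"travel":{"type":"array","items":{"type":"number"}},"dr":{"type":"array","items":{"type":"number"}}}}},"fingers":{"type":"number"},"grip_force":{"type":"number"}},"required":["targets"]}

```bash
ls; mkdir -p pics; cat > h.py <<'E'
from cell import *
import numpy as np, cv2
def ray(n,u,v,z,c=None):
    c=c or calibration(n); f=192/np.tan(np.radians(c["fovy"])/2)
    R=np.array(c["R"]);t=np.array(c["t"]); o=-R.T@t
    d=R.T@np.array([(u-c["cx"])/f,(v-c["cy"])/f,1]); return o+d*(z-o[2])/d[2]
def pix(n,X,c=None):
    c=c or calibration(n); f=192/np.tan(np.radians(c["fovy"])/2)
    p=np.array(c["R"])@np.array(X)+np.array(c["t"]); return np.array([c["cx"]+f*p[0]/p[2],c["cy"]+f*p[1]/p[2]])
def save(n,name,im=None,s=1):
    im=snapshot(n) if im is None else im
    cv2.imwrite("pics/%s.png"%name,cv2.resize(im,None,fx=s,fy=s,interpolation=cv2.INTER_CUBIC)[:,:,::-1]); return im
E
python3 - <<'E'
from h import *
o=get_obs(); print({k:np.round(o[k],4).tolist() for k in o})
a=save("top","top0"); b=save("scene","scene0"); np.save("top.npy",a)
for n in("top","scene"): c=calibration(n); print(n,c["fovy"],-np.array(c["R"]).T@c["t"])
cv2.imwrite("pics/both.png",np.vstack([a,b])[:,:,::-1][:, :])
E
```

```text
pics
{'time': 0.0, 'joint_positions': [1.111, 0.2872, 1.5782, 0.0, 1.2786, -0.15], 'qd': [-0.0003, -0.0017, -0.0002, -0.0008, 0.0003, -0.0004], 'joint_torque': [-0.0004, -40.5991, -29.2626, -0.0002, 0.0059, 0.0], 'eef_pos': [0.2055, 0.6423, 0.2379], 'eef_rot': [[-0.9524, 0.3049, -0.001], [0.3049, 0.9524, -0.0021], [0.0004, -0.0023, -1.0]], 'force': [-0.2037, 0.3308, -0.1564], 'moment': [0.0262, -0.024, 0.0059], 'grasp_force': 0.0, 'finger_gap': 0.0853}
top 56.47118699828054 [ 0.36629505 -0.08042564  1.09520899]
scene 54.87037792419185 [1.15957677 0.04331999 0.84804819]
```

View pics/top0.png

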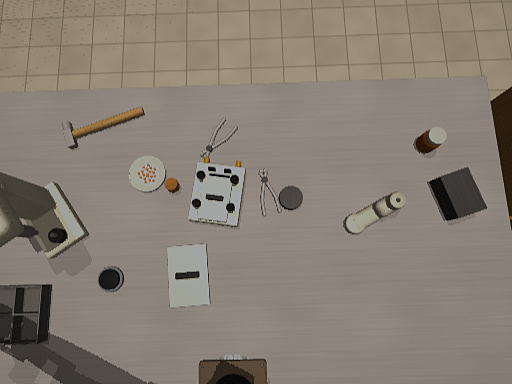

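View pics/scene0.png

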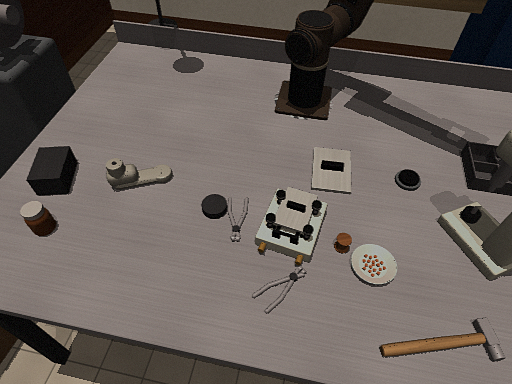

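The top view shows two plates that could be the cover. One is on the box, with its bar at (214,198); the other, larger one lies on the bench with its bar at (187,275). The one on the box, between the studs, fits the description. I'll check it in a close crop.

```bash
python3 - <<'E'
from h import *
a=np.load("top.npy"); save("top","crop1",a[150:235,175:260],7)
E
```

```text
(no output)
```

View pics/crop1.png

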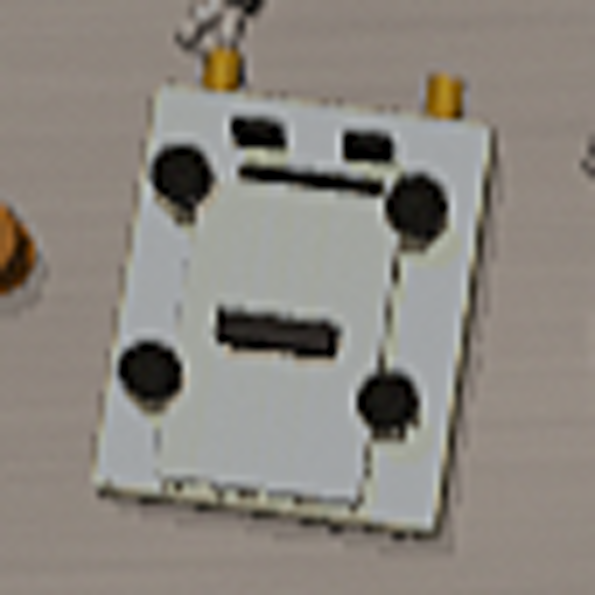

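The crop confirms it: the plate sits between the four stud heads, with its bar at about (214.6,197.6). It stops short of the two dark stop blocks at (211.8,169) and (227.5,171). The larger plate on the bench is the decoy.

```bash
cat >> h.py <<'E'
SX={"fl":(-.042,.05),"fr":(-.042,-.05),"bl":(.042,.05),"br":(.042,-.05)}
def fit(W):  # W: name->world xy ; returns yaw, origin
    P=np.array([SX[k] for k in W]);Q=np.array([W[k][:2] for k in W])
    p=(P-P.mean(0))@[1,1j];q=(Q-Q.mean(0))@[1,1j]
    s=(np.conj(p)@q)/(np.conj(p)@p); y=np.angle(s); r=np.exp(1j*y)
    o=Q.mean(0)-np.array([(r*(P.mean(0)@[1,1j])).real,(r*(P.mean(0)@[1,1j])).imag])
    return y,abs(s),o,np.abs(q-r*p)
E
python3 - <<'E'
from h import *
a=np.load("top.npy")
g=a[150:235,175:260].max(2); m=cv2.resize(g,None,fx=8,fy=8,interpolation=cv2.INTER_CUBIC)<90
n,l,s,c=cv2.connectedComponentsWithStats(m.astype(np.uint8))
for i in range(1,n):
    if s[i,4]>600: print(np.round(c[i]/8-.44+[175,150],1),s[i])
px=dict(bl=(201,174.9),br=(234.6,179.6),fl=(196.4,203.1),fr=(230.4,207.6))
W={k:ray("top",*px[k],.0795) for k in px}
y,s,o,r=fit(W); print(W,y,s,o,r)
b=ray("top",214.6,197.6,.08)[:2]-o; z=(b@[1,1j])*np.exp(-1j*y); print("bar in box",z)
E
```

```text
[209.6 151. ] [258   0  43  40 669]
[211.4 168.6] [ 264  134   63   37 1919]
[227.1 170.6] [ 392  150   58   37 1870]
[200.6 175.1] [ 172  166   73   89 4291]
[219.  175.2] [ 273  188  166   37 2859]
[234.1 179.6] [ 440  198   72   88 4643]
[176.9 187.2] [   0  256   36   78 1568]
[239.4 209.2] [ 470  312   76  306 2372]
[214.  197.3] [ 247  351  141   59 5624]
[196.  202.9] [ 135  390   73   80 4258]
[230.  207.2] [ 408  407   71   96 4322]
{'bl': array([0.62257844, 0.07569034, 0.0795    ]), 'br': array([ 0.60538968, -0.0225483 ,  0.0795    ]), 'fl': array([0.53921817, 0.08906478, 0.0795    ]), 'fr': array([ 0.52317938, -0.00893621,  0.0795    ])} -0.16517693843240486 0.9965578754538016 [0.57259142 0.03331765] [0.00033979 0.0005443  0.00050633 0.00028631]
bar in box (-0.019140803693075713-0.00020477368804744508j)
```

```bash
python3 - <<'E'
from h import *
import cell; print([k for k in dir(cell) if not k.startswith('_')], getattr(cell,'tcp_to_tips',None))
for p in [(86,237),(60,255),(60,185),(50,285),(0,285),(110,278)]: print(p,ray("top",*p,0.02)[:2])
o=get_obs();R=np.array(o["eef_rot"]);e=np.array(o["eef_pos"])
for w in [(0.31,.42,.24),(.50,.045,.24)]: print(R.T@(np.array(w)-e))
E
```

```text
['IKError', 'calibration', 'get_obs', 'hand_in', 'snapshot', 'tcp_to_tips'] 0.008
(86, 237) [0.45561509 0.43278133]
(60, 255) [0.40409464 0.50797673]
(60, 185) [0.6190385  0.52391461]
(50, 285) [0.31749922 0.53124616]
(0, 285) [0.32135881 0.68041617]
(110, 278) [0.33297203 0.35414533]
[-0.16731352 -0.17991934 -0.00160015]
[-0.46258085 -0.47915488 -0.00105745]
```

Call:
carry_out([
  {"travel": [-0.028, -0.03, -0.005], "dr": [0, 0, 0]},
  {"travel": [-0.056, -0.06, -0.01], "dr": [0, 0, -0.04]},
  {"travel": [-0.084, -0.09, -0.01], "dr": [0, 0, -0.08]},
  {"travel": [-0.112, -0.12, -0.01], "dr": [0, 0, -0.12]},
  {"travel": [-0.14, -0.15, -0.01], "dr": [0, 0, -0.145]},
], fingers=-1)

```text
time: 0.52
eef_pos: [0.2935, 0.4555, 0.2487]
eef_rot: [[-0.987, 0.162, -0.0], [0.162, 0.987, -0.001], [0.0, -0.001, -1.0]]
force: [0.3, 0.1, 0.0]
finger_gap: 0.0255
grasp_force: 0.0
```

```bash
cat >> h.py <<'E'
Y0=-0.165; O=np.array([.5726,.0333])
def st(x=None,y=None,z=None):
    o=get_obs();R=np.array(o["eef_rot"]);e=np.array(o["eef_pos"]);c,s=np.cos(Y0),np.sin(Y0)
    B=np.array([[c,-s],[s,c]]); b=B.T@(e[:2]-O)
    f=np.array(o["force"]); print("t",round(o["time"],2),"box xy mm",np.round(b*1e3,1),"tip z",round((e[2]-.008)*1e3,2),"F box",np.round(np.r_[B.T@f[:2],f[2]],2),"gap",round(o["finger_gap"],3),"yaw err",round(np.arctan2(R[1,1],R[0,1])-np.pi/2-Y0,4),"tilt",np.round(R[2,:2],4))
    if x is not None: print("travel to",np.round(R.T@(np.r_[O+B@[x,y],z+.008]-e),4))
E
python3 -c "
from h import *
st(-.055,0,.15)"
```

```text
t 0.52 box xy mm [-344.7  370.6] tip z 240.75 F box [0.25 0.12 0.05] gap 0.025 yaw err 0.0028 tilt [ 0.0003 -0.0008]
travel to [-0.2887 -0.3713  0.0909]
```

Call:
carry_out([
  {"travel": [-0.024, -0.031, 0]},
  {"travel": [-0.048, -0.062, 0]},
  {"travel": [-0.072, -0.093, 0]},
  {"travel": [-0.096, -0.124, 0]},
  {"travel": [-0.12, -0.155, 0]},
])

```text
invalid input
```

Call:
carry_out([
  {"travel": [-0.024, -0.031, 0]},
  {"travel": [-0.048, -0.062, 0]},
  {"travel": [-0.072, -0.093, 0.02]},
  {"travel": [-0.096, -0.124, 0.04]},
  {"travel": [-0.12, -0.155, 0.06]},
])

```text
invalid input
```

Call:
carry_out([
  {"travel": [-0.024, -0.031, 0.01]},
  {"travel": [-0.049, -0.061, 0.03]},
  {"travel": [-0.049, -0.061, 0.03]},
])

```text
invalid input
```

```bash
python3 -c "
from h import *
st(-.055,0,.068)
c=calibration('wrist'); im=save('wrist','w1',s=1.5); print(c['fovy'])
for k in SX: 
  z=SX[k][0]+1j*SX[k][1]; z*=np.exp(1j*Y0); print(k,pix('wrist',[O[0]+z.real,O[1]+z.imag,.0795],c))
"
```

```text
t 0.52 box xy mm [-344.7  370.6] tip z 240.75 F box [0.25 0.12 0.05] gap 0.025 yaw err 0.0028 tilt [ 0.0003 -0.0008]
travel to [-0.2887 -0.3712  0.1729]
64.30858301750553
fl [ 16.21275341 393.35400572]
fr [-58.16350279 393.17865687]
bl [ 30.69603841 436.79266011]
br [-39.12954612 436.62809853]
```

View pics/w1.png

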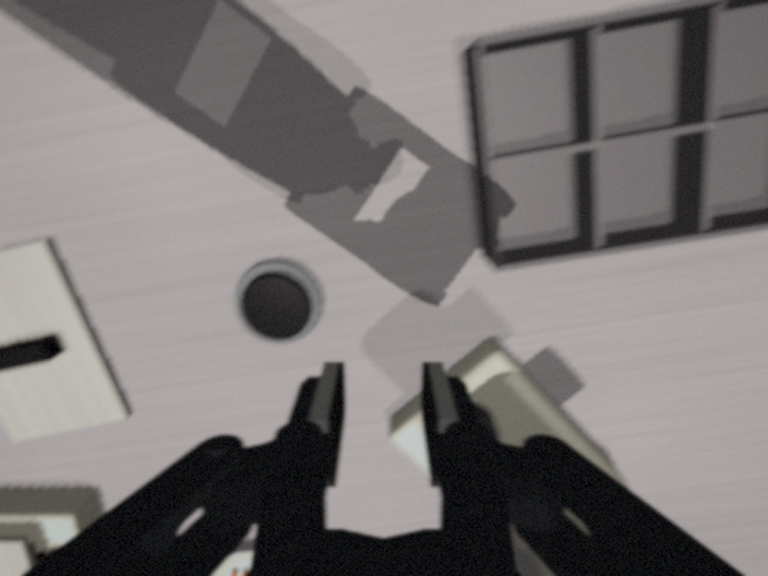

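The wrist view shows the half-shut fingers, the tray at upper right, the setter at lower right and the decoy plate at left; nothing is in the way. The moves were refused because `dr` was missing, so I'm resending them with it.

Call:
carry_out([
  {"travel": [-0.024, -0.031, 0], "dr": [0, 0, 0]},
  {"travel": [-0.048, -0.062, 0], "dr": [0, 0, 0]},
  {"travel": [-0.072, -0.093, 0], "dr": [0, 0, 0]},
  {"travel": [-0.096, -0.124, 0], "dr": [0, 0, 0]},
  {"travel": [-0.12, -0.155, 0], "dr": [0, 0, 0]},
])

```text
time: 0.98
eef_pos: [0.3864, 0.283, 0.249]
eef_rot: [[-0.987, 0.164, -0.0], [0.164, 0.987, -0.0], [0.0, -0.0, -1.0]]
force: [1.3, 0.3, 0.2]
finger_gap: 0.0002
grasp_force: 0.0
```

Call:
carry_out([
  {"travel": [-0.024, -0.031, 0], "dr": [0, 0, 0]},
  {"travel": [-0.048, -0.062, 0], "dr": [0, 0, 0]},
  {"travel": [-0.072, -0.093, 0.02], "dr": [0, 0, 0]},
  {"travel": [-0.096, -0.124, 0.04], "dr": [0, 0, 0]},
  {"travel": [-0.12, -0.155, 0.06], "dr": [0, 0, 0]},
])

```text
time: 1.4
eef_pos: [0.4768, 0.1159, 0.1921]
eef_rot: [[-0.986, 0.164, 0.001], [0.164, 0.986, 0.0], [-0.001, 0.0, -1.0]]
force: [-0.6, -0.0, -0.1]
finger_gap: 0.0002
grasp_force: 0.0
```

Call:
carry_out([
  {"travel": [-0.024, -0.031, 0.01], "dr": [0, 0, 0]},
  {"travel": [-0.049, -0.061, 0.03], "dr": [0, 0, 0]},
  {"travel": [-0.049, -0.061, 0.03], "dr": [0, 0, 0]},
])

```text
time: 1.65
eef_pos: [0.5149, 0.0448, 0.1589]
eef_rot: [[-0.986, 0.169, -0.005], [0.169, 0.986, -0.001], [0.004, -0.002, -1.0]]
force: [-1.0, -0.3, -1.1]
finger_gap: -0.0002
grasp_force: 0.0
```

```bash
python3 -c "
from h import *
st(-.055,0,.068)
c=calibration('wrist'); im=save('wrist','w2',s=1.5); np.save('w2.npy',im)
for k in SX: 
  z=SX[k][0]+1j*SX[k][1]; z*=np.exp(1j*Y0); print(k,1.5*pix('wrist',[O[0]+z.real,O[1]+z.imag,.0795],c))
"
```

```text
t 1.65 box xy mm [-58.8   1.9] tip z 150.85 F box [-0.97 -0.49 -1.07] gap -0.0 yaw err -0.0051 tilt [ 0.0043 -0.0021]
travel to [-0.0042 -0.0017  0.0828]
fl [477.1850719 342.1629782]
fr [281.74378953 342.99800954]
bl [468.42239689 477.20015443]
br [292.79353423 477.75592944]
```

View pics/w2.png

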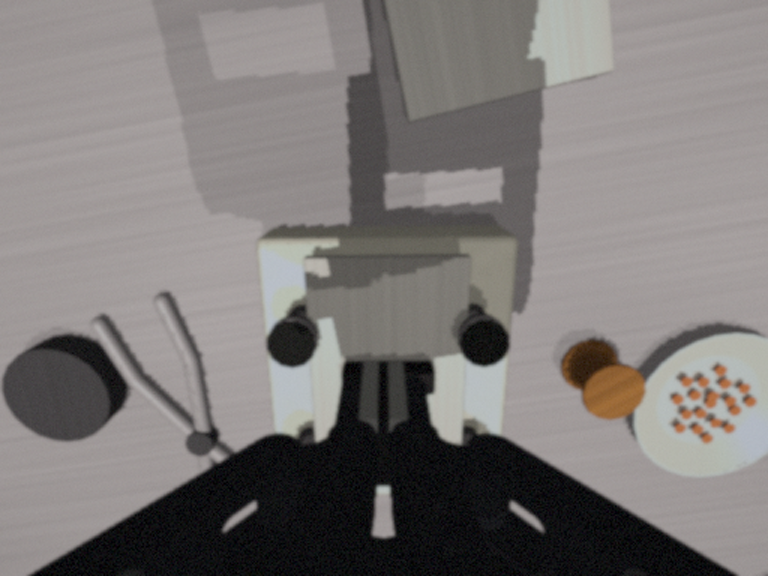

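The front stud heads are at about (293,341) and (484,342) in this enlarged view, a few mm off the prediction. The arm was still settling, so I'm measuring once more now that it is still.

```bash
python3 -c "
from h import *
c=calibration('wrist'); im=snapshot('wrist'); st(-.06,0,.068)
g=im.max(2)
h=cv2.HoughCircles(cv2.GaussianBlur(g,(3,3),0)[200:256,160:350],cv2.HOUGH_GRADIENT,1,40,param1=80,param2=10,minRadius=14,maxRadius=20)[0]
print(h[:4]+[160,200,0])
W=[]
for k in('fl','fr'):
  z=SX[k][0]+1j*SX[k][1]; z*=np.exp(1j*Y0); X=[O[0]+z.real,O[1]+z.imag,.0795]; p=pix('wrist',X,c)
  q=min(h,key=lambda q:np.hypot(*(q[:2]+[160,200]-p)))[:2]+[160,200]; d=ray('wrist',*q,.0795,c)[:2]-X[:2]
  print(k,p,q,'box offset',(d@[1,1j])*np.exp(-1j*Y0))
"
```

```text
t 1.75 box xy mm [-60.2   5.1] tip z 152.89 F box [-0.32  0.4   0.19] gap 0.0 yaw err -0.003 tilt [0.0038 0.    ]
travel to [-0.0005 -0.0051  0.0849]
[[192.5        227.5         17.20000076]
 [320.5        228.5         16.        ]]
fl [315.38293353 228.87453924] [320.5 228.5] box offset (-0.00029641321957736165+0.003924167589751864j)
fr [185.7253882  229.45656205] [192.5 227.5] box offset (-0.0016226741457487626+0.005342906953104907j)
```

```bash
sed -i 's/O=np.array(\[.5726,.0333\])/O=np.array([.5731,.0363])/' h.py; python3 -c "
from h import *
st(); snapshot('top'); st(); snapshot('top'); st(-.06,0,.068)
"
```

```text
t 1.75 box xy mm [-60.2   2.1] tip z 152.89 F box [-0.32  0.4   0.19] gap 0.0 yaw err -0.003 tilt [0.0038 0.    ]
t 1.8 box xy mm [-60.3   3.2] tip z 153.85 F box [0.44 1.22 0.52] gap -0.0 yaw err -0.0012 tilt [0.002  0.0003]
t 1.85 box xy mm [-60.3   3.8] tip z 154.55 F box [-0.6   0.47 -0.08] gap -0.0 yaw err 0.0003 tilt [0.0006 0.0004]
travel to [-0.0003 -0.0039  0.0866]
```

Call:
carry_out([
  {"travel": [0, -0.004, 0.035], "dr": [0, 0, 0]},
  {"travel": [0, -0.004, 0.06], "dr": [0, 0, 0]},
  {"travel": [0, -0.004, 0.06], "dr": [0, 0, 0]},
  {"travel": [0, -0.004, 0.06], "dr": [0, 0, 0]},
  {"travel": [0, -0.004, 0.06], "dr": [0, 0, 0]},
])

```text
time: 2.27
eef_pos: [0.5149, 0.0464, 0.1045]
eef_rot: [[-0.987, 0.162, 0.003], [0.162, 0.987, -0.0], [-0.003, 0.0, -1.0]]
force: [0.3, 0.0, 0.1]
finger_gap: -0.0001
grasp_force: 0.0
```

```bash
python3 -c "
from h import *
st(); snapshot('top'); st(); snapshot('top'); st(-.06,0,.068)
c=calibration('wrist'); im=snapshot('wrist')
save('wrist','w3',im,1.5)
for k in('fl','fr'):
  z=SX[k][0]+1j*SX[k][1]; z*=np.exp(1j*Y0); print(k,1.5*pix('wrist',[O[0]+z.real,O[1]+z.imag,.0795],c))
"
```

```text
t 2.27 box xy mm [-59.1   0.4] tip z 96.45 F box [0.28 0.06 0.11] gap -0.0 yaw err 0.0019 tilt [-0.0029  0.0002]
t 2.32 box xy mm [-58.6   0.2] tip z 96.95 F box [-0.08  0.76  1.07] gap -0.0 yaw err 0.0016 tilt [-0.0041  0.0003]
t 2.37 box xy mm [-58.4   0.1] tip z 97.04 F box [-0.15 -0.32  0.61] gap -0.0 yaw err 0.0013 tilt [-0.0045  0.0003]
travel to [ 0.0017 -0.0001  0.029 ]
fl [507.31763898 397.62003703]
fr [257.29874888 397.49479047]
```

View pics/w3.png

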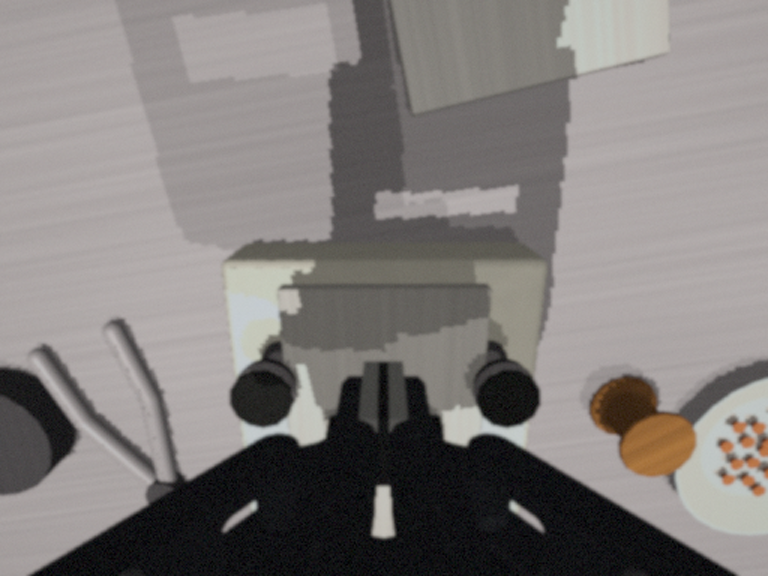

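The heads now sit at (262,392) and (507,392), symmetric about the finger line at column 384, so y is right. They are about 1–2 mm nearer the robot than predicted. I'll lower the tool in front of the bar.

Call:
carry_out([
  {"travel": [0, 0, 0.014], "dr": [0, 0, 0]},
  {"travel": [0, 0, 0.022], "dr": [0, 0, 0]},
  {"travel": [0, 0, 0.026], "dr": [0, 0, 0]},
  {"travel": [0, 0, 0.026], "dr": [0, 0, 0]},
  {"travel": [0, 0, 0.026], "dr": [0, 0, 0]},
])

```text
time: 2.83
eef_pos: [0.5139, 0.0455, 0.0766]
eef_rot: [[-0.986, 0.164, -0.0], [0.164, 0.986, 0.0], [0.0, -0.0, -1.0]]
force: [1.1, 0.2, 0.1]
finger_gap: -0.0
grasp_force: 0.0
```

```bash
sed -i 's/O=np.array(\[.5731,.0363\])/O=np.array([.5721,.0365])/' h.py; python3 -c "
from h import *
st()"
```

```text
t 2.83 box xy mm [-58.8  -0.7] tip z 68.57 F box [1.01 0.34 0.06] gap -0.0 yaw err 0.0002 tilt [ 0.0003 -0.    ]
```

Call:
carry_out([
  {"travel": [-0.008, 0, 0], "dr": [0, 0, 0]},
  {"travel": [-0.015, 0, 0], "dr": [0, 0, 0]},
  {"travel": [-0.019, 0, 0], "dr": [0, 0, 0]},
  {"travel": [-0.022, 0, 0], "dr": [0, 0, 0]},
  {"travel": [-0.025, 0, 0], "dr": [0, 0, 0]},
])

```text
time: 3.25
eef_pos: [0.5388, 0.0414, 0.0767]
eef_rot: [[-0.986, 0.164, -0.001], [0.164, 0.986, 0.0], [0.001, 0.0, -1.0]]
force: [-2.8, -0.2, 1.1]
finger_gap: 0.0002
grasp_force: 1.3
```

Call:
carry_out([
  {"travel": [-0.002, 0, 0], "dr": [0, 0, 0]},
  {"travel": [-0.004, 0, 0], "dr": [0, 0, 0]},
  {"travel": [-0.006, 0, 0], "dr": [0, 0, 0]},
  {"travel": [-0.008, 0, 0], "dr": [0, 0, 0]},
  {"travel": [-0.008, 0, 0], "dr": [0, 0, 0]},
])

```text
time: 3.67
eef_pos: [0.5469, 0.04, 0.0764]
eef_rot: [[-0.986, 0.164, 0.001], [0.164, 0.986, -0.0], [-0.001, 0.0, -1.0]]
force: [0.5, -0.4, -0.1]
finger_gap: 0.0001
grasp_force: 0.2
```

```bash
python3 -c "
from h import *
st()"
```

```text
t 3.67 box xy mm [-25.5  -0.7] tip z 68.38 F box [ 0.53 -0.31 -0.05] gap 0.0 yaw err 0.0001 tilt [-0.0007  0.0001]
```

Call:
carry_out([
  {"travel": [-0.0015, 0, 0], "dr": [0, 0, 0]},
  {"travel": [-0.003, 0, 0], "dr": [0, 0, 0]},
  {"travel": [-0.0045, 0, 0], "dr": [0, 0, 0]},
  {"travel": [-0.006, 0, 0], "dr": [0, 0, 0]},
])

```text
time: 4.0
eef_pos: [0.5525, 0.0391, 0.0764]
eef_rot: [[-0.986, 0.164, 0.0], [0.164, 0.986, 0.0], [-0.0, 0.0, -1.0]]
force: [-1.3, -0.7, 0.5]
finger_gap: 0.0001
grasp_force: 0.7
```

Call:
carry_out([
  {"travel": [-0.001, 0, 0], "dr": [0, 0, 0]},
  {"travel": [-0.002, 0, 0], "dr": [0, 0, 0]},
])

```text
time: 4.17
eef_pos: [0.5545, 0.0387, 0.0764]
eef_rot: [[-0.986, 0.164, -0.0], [0.164, 0.986, -0.0], [0.0, -0.0, -1.0]]
force: [-1.6, 0.3, -0.3]
finger_gap: 0.0001
grasp_force: 0.6
```

```bash
python3 -c "
from h import *
for i in range(4): st(); im=snapshot('top')
np.save('top2.npy',im); save('top','crop2',im[150:235,175:260],7)
"
```

```text
t 4.17 box xy mm [-17.8  -0.7] tip z 68.4 F box [-1.63  0.   -0.33] gap 0.0 yaw err 0.0002 tilt [ 0.0001 -0.    ]
t 4.22 box xy mm [-17.5  -0.7] tip z 68.45 F box [-1.47 -0.14 -0.58] gap -0.0 yaw err 0.0002 tilt [-0.0003 -0.    ]
t 4.27 box xy mm [-17.5  -0.7] tip z 68.49 F box [ 0.58  0.21 -0.04] gap -0.0 yaw err 0.0002 tilt [-0.0006 -0.    ]
t 4.32 box xy mm [-17.5  -0.7] tip z 68.59 F box [-0.37 -1.25 -0.38] gap -0.0 yaw err 0.0002 tilt [-0.0008 -0.    ]
```

View pics/crop2.png

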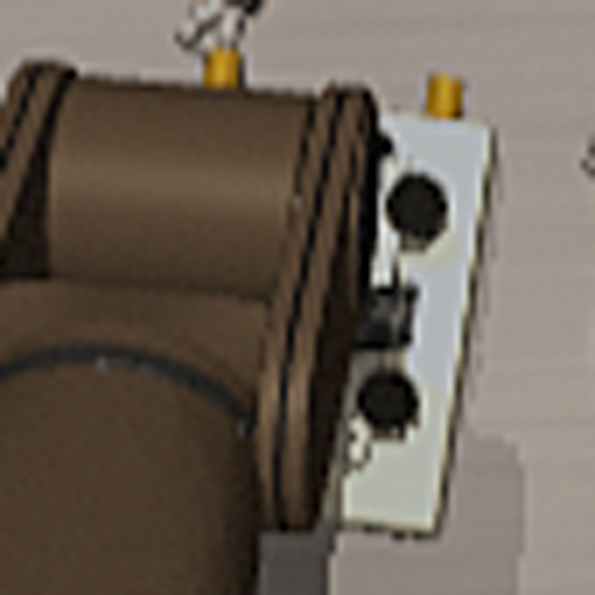

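The arm hides the plate in this view, so I'll go on by feel.

Call:
carry_out([
  {"travel": [-0.001, 0, 0], "dr": [0, 0, 0]},
  {"travel": [-0.0015, 0, 0], "dr": [0, 0, 0]},
  {"travel": [-0.0015, 0, 0], "dr": [0, 0, 0]},
])

```text
time: 4.62
eef_pos: [0.5559, 0.0386, 0.0766]
eef_rot: [[-0.986, 0.164, -0.0], [0.164, 0.986, 0.0], [0.0, -0.0, -1.0]]
force: [-1.6, 0.7, 1.0]
finger_gap: 0.0004
grasp_force: 0.8
```

```bash
python3 -c "
from h import *
for i in range(4): st(); im=snapshot('wrist')
save('wrist','w4',im,1.5)
"
```

```text
t 4.62 box xy mm [-16.3  -0.6] tip z 68.58 F box [-1.7   0.42  0.99] gap 0.0 yaw err 0.0002 tilt [ 0.0001 -0.    ]
t 4.67 box xy mm [-16.3  -0.6] tip z 68.61 F box [-1.25  0.04 -0.11] gap 0.0 yaw err 0.0003 tilt [-0.  0.]
t 4.72 box xy mm [-16.3  -0.6] tip z 68.6 F box [-1.42 -0.39  0.81] gap -0.0 yaw err 0.0002 tilt [-0.0001 -0.    ]
t 4.77 box xy mm [-16.3  -0.6] tip z 68.6 F box [-1.65  0.02  0.14] gap -0.0 yaw err 0.0002 tilt [-0.0001 -0.    ]
```

View pics/w4.png

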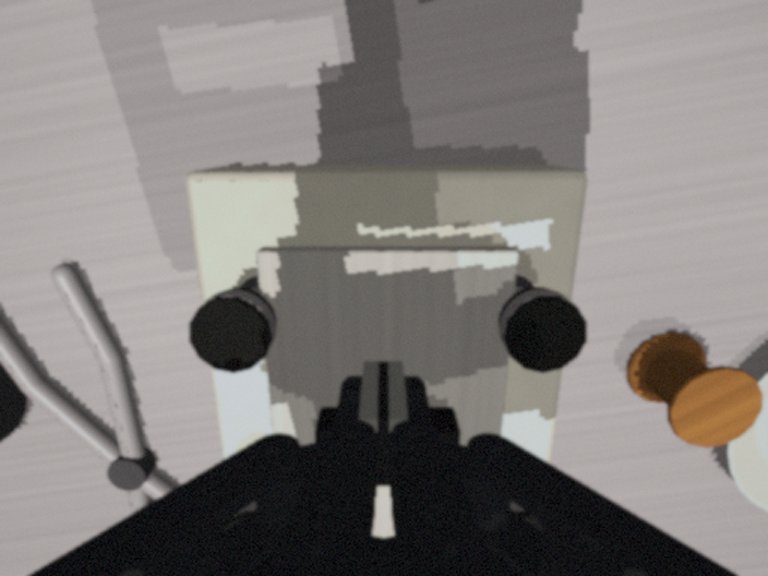

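The plate's front edge shows at row 248 (column 384), with the front heads at (232,330) and (543,330), symmetric about the fingers. Next I'll work out the edge position and push a little more.

```bash
python3 -c "
from h import *
c=calibration('wrist')
def b(u,v,z): 
  d=ray('wrist',(u+.5)/1.5-.5,(v+.5)/1.5-.5,z,c)[:2]-O; return np.round((d@[1,1j])*np.exp(-1j*Y0)*1e3,1)
print(b(384,248,.064),b(232,330,.0795),b(543,330,.0795),b(384,173,.04))"
```

```text
(-64.3-0.2j) (-41.7-47.7j) (-41.7+49.3j) (-86.5-0.2j)
```

Call:
carry_out([
  {"travel": [-0.0005, 0, 0], "dr": [0, 0, 0]},
  {"travel": [-0.001, 0, 0], "dr": [0, 0, 0]},
  {"travel": [-0.001, 0, 0], "dr": [0, 0, 0]},
])

```text
time: 5.07
eef_pos: [0.5569, 0.0384, 0.0766]
eef_rot: [[-0.986, 0.164, -0.0], [0.164, 0.986, 0.0], [0.0, 0.0, -1.0]]
force: [-0.6, -0.1, 1.6]
finger_gap: -0.0001
grasp_force: 1.1
```

```bash
python3 -c "
from h import *
for i in range(4): st(); im=snapshot('wrist')
"
```

```text
t 5.07 box xy mm [-15.3  -0.6] tip z 68.59 F box [-0.61 -0.23  1.58] gap -0.0 yaw err 0.0002 tilt [0. 0.]
t 5.12 box xy mm [-15.3  -0.6] tip z 68.59 F box [-2.17  0.11  1.17] gap 0.0 yaw err 0.0002 tilt [0. 0.]
t 5.17 box xy mm [-15.3  -0.6] tip z 68.58 F box [-2.28  0.73  2.16] gap -0.0 yaw err 0.0001 tilt [0.     0.0001]
t 5.22 box xy mm [-15.3  -0.7] tip z 68.6 F box [-3.07  0.1   0.9 ] gap -0.0 yaw err 0.0002 tilt [-0.0001  0.    ]
```

The back edge is on the stops: the cover is at about +1 mm and the push climbed to 2–3 N. I'll back off and go to the front left stud.

Call:
carry_out([
  {"travel": [0.008, 0, 0], "dr": [0, 0, 0]},
  {"travel": [0.015, 0, -0.025], "dr": [0, 0, 0]},
  {"travel": [0.027, 0.03, -0.025], "dr": [0, 0, 0]},
  {"travel": [0.027, 0.051, -0.02], "dr": [0, 0, 0]},
  {"travel": [0.027, 0.051, -0.017], "dr": [0, 0, 0]},
])

```text
time: 5.68
eef_pos: [0.5388, 0.0956, 0.0941]
eef_rot: [[-0.987, 0.162, 0.003], [0.162, 0.987, 0.001], [-0.003, 0.001, -1.0]]
force: [0.5, 0.8, -0.7]
finger_gap: -0.0002
grasp_force: 0.0
```

Call:
carry_out([
  {"travel": [0, 0, 0], "dr": [0, 0, 0]},
  {"travel": [0, 0, 0.002], "dr": [0, 0, 0]},
  {"travel": [0, 0, 0.003], "dr": [0, 0, 0]},
])

```text
time: 5.93
eef_pos: [0.5386, 0.0925, 0.0902]
eef_rot: [[-0.986, 0.165, 0.0], [0.165, 0.986, -0.0], [-0.0, -0.0, -1.0]]
force: [0.2, -1.1, 0.3]
finger_gap: -0.0002
grasp_force: 0.0
```

```bash
python3 -c "
from h import *
for i in range(4): st(); im=snapshot('wrist')
"
```

```text
t 5.93 box xy mm [-42.3  49.7] tip z 82.21 F box [ 0.39 -1.05  0.27] gap -0.0 yaw err -0.0004 tilt [-0.0001 -0.0002]
t 5.98 box xy mm [-42.4  49.6] tip z 82.02 F box [-1.15 -0.34  0.82] gap -0.0 yaw err -0.0008 tilt [ 0.0005 -0.0003]
t 6.03 box xy mm [-42.3  49.6] tip z 82.16 F box [ 0.36 -0.99 -0.91] gap 0.0 yaw err -0.0009 tilt [ 0.0004 -0.0002]
t 6.08 box xy mm [-42.2  49.6] tip z 82.35 F box [ 0.16 -0.29  0.25] gap 0.0 yaw err -0.0008 tilt [ 0.0001 -0.0001]
```

Call:
carry_out([
  {"travel": [0, 0, 0.0015], "dr": [0, 0, 0]},
  {"travel": [0, 0, 0.0025], "dr": [0, 0, 0]},
  {"travel": [0, 0, 0.0032], "dr": [0, 0, 0]},
  {"travel": [0, 0, 0.0038], "dr": [0, 0, 0]},
])

```text
time: 6.47
eef_pos: [0.5387, 0.0929, 0.0873]
eef_rot: [[-0.986, 0.164, -0.0], [0.164, 0.986, -0.001], [0.0, -0.001, -1.0]]
force: [-2.5, -1.0, 5.7]
finger_gap: 0.0003
grasp_force: 2.8
```

Call:
carry_out([
  {"travel": [0, 0, 0.0007], "dr": [0, 0, 0]},
  {"travel": [0, 0, 0.0014], "dr": [0, 0, 0]},
  {"travel": [0, 0, 0.0014], "dr": [0, 0, 0]},
])

```text
time: 6.72
eef_pos: [0.5388, 0.0929, 0.0866]
eef_rot: [[-0.987, 0.164, -0.0], [0.164, 0.987, -0.001], [0.0, -0.001, -1.0]]
force: [-4.0, -1.3, 7.6]
finger_gap: 0.0004
grasp_force: 3.7
```

```bash
python3 -c "
from h import *
for i in range(3): st(); im=snapshot('wrist')
"
```

```text
t 6.72 box xy mm [-42.1  50.1] tip z 78.58 F box [-3.69 -1.92  7.62] gap 0.0 yaw err 0.0006 tilt [ 0.0004 -0.0008]
t 6.77 box xy mm [-42.2  50.2] tip z 78.57 F box [-2.94 -2.02  5.95] gap -0.0 yaw err 0.0007 tilt [ 0.0004 -0.0008]
t 6.82 box xy mm [-42.1  50.1] tip z 78.6 F box [-3.27 -1.02  7.01] gap -0.0 yaw err 0.0006 tilt [ 0.0003 -0.0008]
```

Call:
carry_out([
  {"travel": [0, 0, 0.0006], "dr": [0, 0, 0]},
  {"travel": [0, 0, 0.0012], "dr": [0, 0, 0]},
  {"travel": [0, 0, 0.0018], "dr": [0, 0, 0]},
  {"travel": [0, 0, 0.0024], "dr": [0, 0, 0]},
  {"travel": [0, 0, 0.0028], "dr": [0, 0, 0]},
])

```text
time: 7.28
eef_pos: [0.5388, 0.0929, 0.0842]
eef_rot: [[-0.987, 0.164, -0.001], [0.164, 0.987, -0.001], [0.0, -0.001, -1.0]]
force: [-5.1, -1.5, 9.2]
finger_gap: 0.0005
grasp_force: 4.9
```

```bash
python3 -c "
from h import *
for i in range(3): st(); im=snapshot('wrist')
"
```

```text
t 7.28 box xy mm [-42.1  50.1] tip z 76.25 F box [-4.74 -2.31  9.24] gap 0.001 yaw err 0.0007 tilt [ 0.0005 -0.0009]
t 7.33 box xy mm [-42.1  50.1] tip z 76.18 F box [-4.93 -1.42  9.27] gap -0.0 yaw err 0.0007 tilt [ 0.0005 -0.0009]
t 7.38 box xy mm [-42.1  50.1] tip z 76.21 F box [-4.72 -1.77  9.82] gap 0.0 yaw err 0.0007 tilt [ 0.0005 -0.0009]
```

Call:
carry_out([
  {"travel": [0, 0, -0.018], "dr": [0, 0, 0]},
  {"travel": [-0.026, -0.031, -0.018], "dr": [0, 0, 0]},
  {"travel": [-0.052, -0.062, -0.018], "dr": [0, 0, 0]},
  {"travel": [-0.078, -0.093, -0.018], "dr": [0, 0, 0]},
  {"travel": [-0.084, -0.1, -0.018], "dr": [0, 0, 0]},
])

```text
time: 7.85
eef_pos: [0.6081, -0.0239, 0.1014]
eef_rot: [[-0.986, 0.167, 0.004], [0.167, 0.986, -0.002], [-0.005, -0.001, -1.0]]
force: [-0.5, -0.1, 0.4]
finger_gap: -0.0
grasp_force: 0.0
```

Call:
carry_out([
  {"travel": [0, 0, 0.004], "dr": [0, 0, 0]},
  {"travel": [0, 0, 0.008], "dr": [0, 0, 0]},
  {"travel": [0, 0, 0.011], "dr": [0, 0, 0]},
  {"travel": [0, 0, 0.013], "dr": [0, 0, 0]},
  {"travel": [0, 0, 0.0142], "dr": [0, 0, 0]},
])

```text
time: 8.27
eef_pos: [0.6036, -0.0178, 0.0865]
eef_rot: [[-0.987, 0.162, -0.004], [0.162, 0.987, 0.0], [0.004, -0.0, -1.0]]
force: [-4.3, -0.1, 8.1]
finger_gap: 0.0001
grasp_force: 4.1
```

Call:
carry_out([
  {"travel": [0, 0, 0.0008], "dr": [0, 0, 0]},
  {"travel": [0, 0, 0.0016], "dr": [0, 0, 0]},
  {"travel": [0, 0, 0.0024], "dr": [0, 0, 0]},
  {"travel": [0, 0, 0.0032], "dr": [0, 0, 0]},
  {"travel": [0, 0, 0.0037], "dr": [0, 0, 0]},
])

```text
time: 8.68
eef_pos: [0.6036, -0.0179, 0.0841]
eef_rot: [[-0.987, 0.162, -0.004], [0.162, 0.987, 0.0], [0.004, -0.0, -1.0]]
force: [-6.9, 0.7, 10.5]
finger_gap: 0.0001
grasp_force: 5.2
```

```bash
python3 -c "
from h import *
for i in range(3): st(); im=snapshot('wrist')
"
```

```text
t 8.68 box xy mm [ 40.  -48.4] tip z 76.11 F box [-6.93 -0.45 10.5 ] gap 0.0 yaw err 0.0025 tilt [ 0.0039 -0.0005]
t 8.73 box xy mm [ 40.  -48.4] tip z 76.1 F box [-7.27 -0.45  9.77] gap -0.001 yaw err 0.0026 tilt [ 0.0038 -0.0005]
t 8.78 box xy mm [ 40.  -48.4] tip z 76.09 F box [-6.36 -1.38 10.26] gap 0.0 yaw err 0.0026 tilt [ 0.0039 -0.0005]
```

Call:
carry_out([
  {"travel": [0, 0, -0.015], "dr": [0, 0, 0]},
  {"travel": [0.035, 0, -0.015], "dr": [0, 0, 0]},
  {"travel": [0.07, 0, -0.015], "dr": [0, 0, 0]},
  {"travel": [0.084, 0, -0.015], "dr": [0, 0, 0]},
  {"travel": [0.084, 0, -0.013], "dr": [0, 0, 0]},
])

```text
time: 9.25
eef_pos: [0.5182, -0.0033, 0.0945]
eef_rot: [[-0.987, 0.162, -0.004], [0.162, 0.987, 0.001], [0.004, 0.0, -1.0]]
force: [0.4, 0.4, 0.2]
finger_gap: -0.0
grasp_force: 0.0
```

Call:
carry_out([
  {"travel": [0, 0, 0.002], "dr": [0, 0, 0]},
  {"travel": [0, 0, 0.004], "dr": [0, 0, 0]},
  {"travel": [0, 0, 0.0055], "dr": [0, 0, 0]},
  {"travel": [0, 0, 0.008], "dr": [0, 0, 0]},
  {"travel": [0.0003, 0, 0.0092], "dr": [0, 0, 0]},
])

```text
time: 9.67
eef_pos: [0.5231, -0.0057, 0.0866]
eef_rot: [[-0.986, 0.164, 0.001], [0.164, 0.986, -0.0], [-0.001, 0.0, -1.0]]
force: [-0.8, 0.5, 5.9]
finger_gap: -0.0001
grasp_force: 3.0
```

Call:
carry_out([
  {"travel": [0.0003, 0, 0.0008], "dr": [0, 0, 0]},
  {"travel": [0.0006, 0, 0.0016], "dr": [0, 0, 0]},
  {"travel": [0.0009, 0, 0.0024], "dr": [0, 0, 0]},
  {"travel": [0.0012, 0, 0.0032], "dr": [0, 0, 0]},
  {"travel": [0.0012, 0, 0.0037], "dr": [0, 0, 0]},
])

```text
time: 10.08
eef_pos: [0.5231, -0.0057, 0.085]
eef_rot: [[-0.986, 0.164, 0.005], [0.164, 0.986, -0.0], [-0.005, 0.0, -1.0]]
force: [-0.7, 1.3, 8.1]
finger_gap: -0.0006
grasp_force: 4.1
```

```bash
python3 -c "
from h import *
for i in range(3): st(); im=snapshot('wrist')
"
```

```text
t 10.08 box xy mm [-41.4 -49.6] tip z 76.95 F box [-0.9   1.2   8.06] gap -0.001 yaw err -0.0002 tilt [-0.0045  0.0003]
t 10.13 box xy mm [-41.4 -49.6] tip z 76.9 F box [-0.1   0.01  7.35] gap -0.0 yaw err -0.0001 tilt [-0.0045  0.0003]
t 10.18 box xy mm [-41.4 -49.6] tip z 76.95 F box [0.09 0.82 6.9 ] gap -0.0 yaw err -0.0001 tilt [-0.0045  0.0003]
```

Call:
carry_out([
  {"travel": [0, 0, 0.0005], "dr": [0, 0, 0]},
  {"travel": [0, 0, 0.001], "dr": [0, 0, 0]},
  {"travel": [0, 0, 0.0013], "dr": [0, 0, 0]},
  {"travel": [0, 0, 0.0013], "dr": [0, 0, 0]},
])

```text
time: 10.57
eef_pos: [0.5231, -0.0057, 0.0838]
eef_rot: [[-0.986, 0.164, 0.004], [0.164, 0.986, -0.0], [-0.004, 0.0, -1.0]]
force: [-0.3, 0.2, 9.1]
finger_gap: -0.0002
grasp_force: 4.3
```

```bash
python3 -c "
from h import *
for i in range(2): st(); im=snapshot('wrist')
"
```

```text
t 10.57 box xy mm [-41.4 -49.6] tip z 75.82 F box [-0.36  0.1   9.1 ] gap -0.0 yaw err -0.0001 tilt [-0.0044  0.0002]
t 10.62 box xy mm [-41.5 -49.7] tip z 75.8 F box [-0.67  0.72  7.53] gap -0.0 yaw err -0.0001 tilt [-0.0043  0.0003]
```

Call:
carry_out([
  {"travel": [0, 0, -0.019], "dr": [0, 0, 0]},
  {"travel": [-0.026, 0.031, -0.019], "dr": [0, 0, 0]},
  {"travel": [-0.052, 0.062, -0.019], "dr": [0, 0, 0]},
  {"travel": [-0.078, 0.093, -0.019], "dr": [0, 0, 0]},
  {"travel": [-0.0855, 0.1, -0.016], "dr": [0, 0, 0]},
])

```text
time: 11.08
eef_pos: [0.6257, 0.0823, 0.0986]
eef_rot: [[-0.987, 0.162, 0.005], [0.162, 0.987, 0.001], [-0.005, 0.002, -1.0]]
force: [-0.6, -0.7, 1.4]
finger_gap: 0.0002
grasp_force: 0.0
```

Call:
carry_out([
  {"travel": [0, 0, 0.002], "dr": [0, 0, 0]},
  {"travel": [0, 0, 0.004], "dr": [0, 0, 0]},
  {"travel": [0, 0, 0.0065], "dr": [0, 0, 0]},
  {"travel": [0, 0, 0.009], "dr": [0, 0, 0]},
  {"travel": [0.0003, 0, 0.0112], "dr": [0, 0, 0]},
])

```text
time: 11.5
eef_pos: [0.6202, 0.0784, 0.0866]
eef_rot: [[-0.986, 0.165, -0.002], [0.165, 0.986, -0.0], [0.002, -0.001, -1.0]]
force: [-4.1, -0.1, 8.6]
finger_gap: 0.0002
grasp_force: 4.1
```

Call:
carry_out([
  {"travel": [0.0003, 0, 0.0008], "dr": [0, 0, 0]},
  {"travel": [0.0006, 0, 0.0016], "dr": [0, 0, 0]},
  {"travel": [0.0009, 0, 0.0024], "dr": [0, 0, 0]},
  {"travel": [0.0012, 0, 0.0032], "dr": [0, 0, 0]},
  {"travel": [0.0015, 0, 0.0042], "dr": [0, 0, 0]},
])

```text
time: 11.92
eef_pos: [0.6202, 0.0784, 0.0845]
eef_rot: [[-0.986, 0.165, 0.002], [0.165, 0.986, -0.001], [-0.002, -0.001, -1.0]]
force: [-2.2, -1.4, 9.8]
finger_gap: -0.0002
grasp_force: 4.7
```

```bash
python3 -c "
from h import *
for i in range(2): st(); im=snapshot('wrist')
"
```

```text
t 11.92 box xy mm [40.5 49.3] tip z 76.53 F box [-1.91 -1.73  9.76] gap -0.0 yaw err -0.0007 tilt [-0.0021 -0.0006]
t 11.97 box xy mm [40.5 49.3] tip z 76.5 F box [-2.68 -1.83  9.19] gap 0.0 yaw err -0.0007 tilt [-0.0022 -0.0006]
```

Call:
carry_out([
  {"travel": [0, 0, 0.0005], "dr": [0, 0, 0]},
  {"travel": [0, 0, 0.001], "dr": [0, 0, 0]},
  {"travel": [0.0003, 0, 0.0015], "dr": [0, 0, 0]},
  {"travel": [0.0005, 0, 0.002], "dr": [0, 0, 0]},
  {"travel": [0.0005, 0, 0.002], "dr": [0, 0, 0]},
])

```text
time: 12.43
eef_pos: [0.6201, 0.0785, 0.0833]
eef_rot: [[-0.986, 0.165, 0.003], [0.165, 0.986, -0.001], [-0.003, -0.001, -1.0]]
force: [-3.5, -0.7, 10.4]
finger_gap: 0.0003
grasp_force: 5.2
```

```bash
python3 -c "
from h import *
for i in range(2): st(); im=snapshot('wrist')
"
```

```text
t 12.43 box xy mm [40.5 49.3] tip z 75.29 F box [-3.39 -1.22 10.41] gap 0.0 yaw err -0.0006 tilt [-0.0032 -0.0005]
t 12.48 box xy mm [40.5 49.3] tip z 75.33 F box [-2.54 -2.14  9.67] gap -0.0 yaw err -0.0006 tilt [-0.0032 -0.0006]
```

Call:
carry_out([
  {"travel": [0, 0, -0.016], "dr": [0, 0, 0]},
  {"travel": [-0.003, -0.035, -0.016], "dr": [0, 0, 0]},
  {"travel": [-0.003, -0.07, -0.016], "dr": [0, 0, 0]},
  {"travel": [-0.003, -0.1, -0.016], "dr": [0, 0, 0]},
  {"travel": [-0.003, -0.1, -0.014], "dr": [0, 0, 0]},
])

```text
time: 12.95
eef_pos: [0.6049, -0.0245, 0.0946]
eef_rot: [[-0.986, 0.169, 0.001], [0.169, 0.986, -0.002], [-0.001, -0.002, -1.0]]
force: [-0.1, -0.9, 0.1]
finger_gap: 0.0002
grasp_force: 0.0
```

Call:
carry_out([
  {"travel": [0, 0, 0.002], "dr": [0, 0, 0]},
  {"travel": [0, 0, 0.005], "dr": [0, 0, 0]},
  {"travel": [0, 0, 0.0075], "dr": [0, 0, 0]},
  {"travel": [0, 0, 0.0095], "dr": [0, 0, 0]},
  {"travel": [0.0003, 0, 0.011], "dr": [0, 0, 0]},
])

```text
time: 13.37
eef_pos: [0.6054, -0.0186, 0.0838]
eef_rot: [[-0.987, 0.162, -0.001], [0.162, 0.987, -0.0], [0.001, -0.0, -1.0]]
force: [-3.8, -1.3, 8.6]
finger_gap: 0.0001
grasp_force: 4.2
```

Call:
carry_out([
  {"travel": [0.0003, 0, 0.0008], "dr": [0, 0, 0]},
  {"travel": [0.0006, 0, 0.0016], "dr": [0, 0, 0]},
  {"travel": [0.0009, 0, 0.0024], "dr": [0, 0, 0]},
  {"travel": [0.0012, 0, 0.0032], "dr": [0, 0, 0]},
  {"travel": [0.0015, 0, 0.0038], "dr": [0, 0, 0]},
])

```text
time: 13.78
eef_pos: [0.6054, -0.0186, 0.082]
eef_rot: [[-0.987, 0.162, 0.002], [0.162, 0.987, -0.001], [-0.002, -0.001, -1.0]]
force: [-3.2, -0.7, 11.1]
finger_gap: 0.0
grasp_force: 5.5
```

```bash
python3 -c "
from h import *
for i in range(2): st(); im=snapshot('wrist')
"
```

```text
t 13.78 box xy mm [ 41.9 -48.9] tip z 73.97 F box [-3.01 -1.26 11.14] gap 0.0 yaw err 0.0021 tilt [-0.0025 -0.0007]
t 13.83 box xy mm [ 41.9 -48.9] tip z 73.97 F box [-2.33 -0.79 10.1 ] gap -0.0 yaw err 0.0021 tilt [-0.0026 -0.0007]
```

Call:
carry_out([
  {"travel": [0, 0, -0.019], "dr": [0, 0, 0]},
  {"travel": [0.026, 0.031, -0.019], "dr": [0, 0, 0]},
  {"travel": [0.052, 0.062, -0.019], "dr": [0, 0, 0]},
  {"travel": [0.078, 0.093, -0.019], "dr": [0, 0, 0]},
  {"travel": [0.082, 0.099, -0.015], "dr": [0, 0, 0]},
])

```text
time: 14.3
eef_pos: [0.536, 0.0968, 0.0939]
eef_rot: [[-0.987, 0.159, -0.002], [0.159, 0.987, 0.002], [0.003, 0.001, -1.0]]
force: [1.4, 0.1, -0.7]
finger_gap: 0.0
grasp_force: 0.0
```

Call:
carry_out([
  {"travel": [0, 0, 0.002], "dr": [0, 0, 0]},
  {"travel": [0, 0, 0.005], "dr": [0, 0, 0]},
  {"travel": [0, 0, 0.0075], "dr": [0, 0, 0]},
  {"travel": [0, 0, 0.0095], "dr": [0, 0, 0]},
  {"travel": [0.0003, 0, 0.0115], "dr": [0, 0, 0]},
])

```text
time: 14.72
eef_pos: [0.5402, 0.0911, 0.0838]
eef_rot: [[-0.986, 0.166, 0.0], [0.166, 0.986, 0.0], [-0.0, 0.0, -1.0]]
force: [-4.5, 0.8, 10.7]
finger_gap: 0.0001
grasp_force: 5.2
```

Call:
carry_out([
  {"travel": [0.0003, 0, 0.0008], "dr": [0, 0, 0]},
  {"travel": [0.0006, 0, 0.0016], "dr": [0, 0, 0]},
  {"travel": [0.0009, 0, 0.0024], "dr": [0, 0, 0]},
  {"travel": [0.0012, 0, 0.0032], "dr": [0, 0, 0]},
  {"travel": [0.0012, 0, 0.0038], "dr": [0, 0, 0]},
])

```text
time: 15.13
eef_pos: [0.5402, 0.0911, 0.0816]
eef_rot: [[-0.986, 0.166, 0.003], [0.166, 0.986, -0.0], [-0.003, 0.0, -1.0]]
force: [-2.9, 0.5, 11.9]
finger_gap: -0.0003
grasp_force: 5.6
```

```bash
python3 -c "
from h import *
for i in range(2): st(); im=snapshot('wrist')
"
```

```text
t 15.13 box xy mm [-40.5  48.6] tip z 73.62 F box [-2.95 -0.   11.89] gap -0.0 yaw err -0.0014 tilt [-0.0031  0.0004]
t 15.18 box xy mm [-40.5  48.7] tip z 73.57 F box [-2.64 -0.22 11.54] gap -0.0 yaw err -0.0015 tilt [-0.0032  0.0005]
```

Call:
carry_out([
  {"travel": [0, 0, -0.017], "dr": [0, 0, 0]},
  {"travel": [0, -0.035, -0.017], "dr": [0, 0, 0]},
  {"travel": [0, -0.07, -0.017], "dr": [0, 0, 0]},
  {"travel": [0, -0.099, -0.017], "dr": [0, 0, 0]},
  {"travel": [0, -0.099, -0.015], "dr": [0, 0, 0]},
])

```text
time: 15.65
eef_pos: [0.5221, -0.0104, 0.0944]
eef_rot: [[-0.986, 0.169, 0.001], [0.169, 0.986, -0.002], [-0.002, -0.002, -1.0]]
force: [0.5, -0.3, -0.5]
finger_gap: 0.0
grasp_force: 0.0
```

Call:
carry_out([
  {"travel": [0, 0, 0.002], "dr": [0, 0, 0]},
  {"travel": [0, 0, 0.005], "dr": [0, 0, 0]},
  {"travel": [0, 0, 0.0075], "dr": [0, 0, 0]},
  {"travel": [0, 0, 0.0095], "dr": [0, 0, 0]},
  {"travel": [0.0003, 0, 0.0115], "dr": [0, 0, 0]},
])

```text
time: 16.07
eef_pos: [0.5216, -0.0048, 0.0831]
eef_rot: [[-0.987, 0.162, -0.001], [0.162, 0.987, -0.0], [0.001, -0.001, -1.0]]
force: [-3.8, 0.1, 8.1]
finger_gap: -0.0001
grasp_force: 4.2
```

Call:
carry_out([
  {"travel": [0.0003, 0, 0.0008], "dr": [0, 0, 0]},
  {"travel": [0.0006, 0, 0.0016], "dr": [0, 0, 0]},
  {"travel": [0.0009, 0, 0.0024], "dr": [0, 0, 0]},
  {"travel": [0.0012, 0, 0.0032], "dr": [0, 0, 0]},
  {"travel": [0.0012, 0, 0.0038], "dr": [0, 0, 0]},
])

```text
time: 16.48
eef_pos: [0.5215, -0.0048, 0.0807]
eef_rot: [[-0.987, 0.162, 0.002], [0.162, 0.987, -0.001], [-0.002, -0.001, -1.0]]
force: [-2.0, -1.1, 9.9]
finger_gap: 0.0
grasp_force: 4.8
```

```bash
python3 -c "
from h import *
for i in range(2): st(); im=snapshot('wrist')
"
```

```text
t 16.48 box xy mm [-43.1 -49.1] tip z 72.67 F box [-1.76 -1.39  9.91] gap 0.0 yaw err 0.0021 tilt [-0.0024 -0.0007]
t 16.53 box xy mm [-43.1 -49.1] tip z 72.63 F box [-2.41 -0.67  9.36] gap 0.0 yaw err 0.002 tilt [-0.0024 -0.0007]
```

Call:
carry_out([
  {"travel": [0, 0, -0.019], "dr": [0, 0, 0]},
  {"travel": [-0.026, 0.031, -0.019], "dr": [0, 0, 0]},
  {"travel": [-0.052, 0.062, -0.019], "dr": [0, 0, 0]},
  {"travel": [-0.078, 0.093, -0.019], "dr": [0, 0, 0]},
  {"travel": [-0.0865, 0.099, -0.015], "dr": [0, 0, 0]},
])

```text
time: 17.0
eef_pos: [0.6258, 0.0825, 0.0951]
eef_rot: [[-0.987, 0.16, 0.006], [0.16, 0.987, 0.001], [-0.006, 0.002, -1.0]]
force: [-0.5, -0.4, 0.5]
finger_gap: -0.0001
grasp_force: 0.0
```

Call:
carry_out([
  {"travel": [0, 0, 0.002], "dr": [0, 0, 0]},
  {"travel": [0, 0, 0.005], "dr": [0, 0, 0]},
  {"travel": [0, 0, 0.0075], "dr": [0, 0, 0]},
  {"travel": [0, 0, 0.0095], "dr": [0, 0, 0]},
  {"travel": [0.0003, 0, 0.0115], "dr": [0, 0, 0]},
])

```text
time: 17.42
eef_pos: [0.6202, 0.078, 0.083]
eef_rot: [[-0.986, 0.165, -0.003], [0.165, 0.986, 0.001], [0.003, 0.0, -1.0]]
force: [-4.6, 1.4, 9.0]
finger_gap: 0.0
grasp_force: 4.8
```

Call:
carry_out([
  {"travel": [0.0003, 0, 0.0008], "dr": [0, 0, 0]},
  {"travel": [0.0006, 0, 0.0016], "dr": [0, 0, 0]},
  {"travel": [0.0009, 0, 0.0024], "dr": [0, 0, 0]},
  {"travel": [0.0012, 0, 0.0032], "dr": [0, 0, 0]},
  {"travel": [0.0015, 0, 0.004], "dr": [0, 0, 0]},
])

```text
time: 17.83
eef_pos: [0.6201, 0.078, 0.0811]
eef_rot: [[-0.986, 0.165, 0.001], [0.165, 0.986, 0.0], [-0.001, 0.001, -1.0]]
force: [-3.3, 0.5, 11.4]
finger_gap: -0.0002
grasp_force: 5.6
```

```bash
python3 -c "
from h import *
for i in range(2): st(); im=snapshot('wrist')
"
```

```text
t 17.83 box xy mm [40.5 48.8] tip z 73.12 F box [-3.36 -0.08 11.38] gap -0.0 yaw err -0.0009 tilt [-0.0014  0.0006]
t 17.88 box xy mm [40.5 48.8] tip z 73.01 F box [-3.98  0.33 10.58] gap 0.0 yaw err -0.001 tilt [-0.0014  0.0006]
```

Call:
carry_out([
  {"travel": [0, 0, -0.016], "dr": [0, 0, 0]},
  {"travel": [-0.003, -0.035, -0.016], "dr": [0, 0, 0]},
  {"travel": [-0.003, -0.07, -0.016], "dr": [0, 0, 0]},
  {"travel": [-0.003, -0.1, -0.016], "dr": [0, 0, 0]},
  {"travel": [-0.003, -0.1, -0.014], "dr": [0, 0, 0]},
])

```text
time: 18.35
eef_pos: [0.6053, -0.0257, 0.0926]
eef_rot: [[-0.986, 0.169, 0.0], [0.169, 0.986, -0.002], [-0.001, -0.002, -1.0]]
force: [0.0, -0.0, -0.7]
finger_gap: -0.0001
grasp_force: 0.0
```

Call:
carry_out([
  {"travel": [0, 0, 0.002], "dr": [0, 0, 0]},
  {"travel": [0, 0, 0.005], "dr": [0, 0, 0]},
  {"travel": [0, 0, 0.008], "dr": [0, 0, 0]},
  {"travel": [0, 0, 0.01], "dr": [0, 0, 0]},
  {"travel": [0.0003, 0, 0.0115], "dr": [0, 0, 0]},
])

```text
time: 18.77
eef_pos: [0.6061, -0.0198, 0.0815]
eef_rot: [[-0.987, 0.162, -0.001], [0.162, 0.987, -0.001], [0.001, -0.001, -1.0]]
force: [-3.9, -0.8, 8.2]
finger_gap: 0.0002
grasp_force: 4.1
```

Call:
carry_out([
  {"travel": [0.0003, 0, 0.0008], "dr": [0, 0, 0]},
  {"travel": [0.0006, 0, 0.0016], "dr": [0, 0, 0]},
  {"travel": [0.0009, 0, 0.0024], "dr": [0, 0, 0]},
  {"travel": [0.0012, 0, 0.0032], "dr": [0, 0, 0]},
  {"travel": [0.0015, 0, 0.0038], "dr": [0, 0, 0]},
])

```text
time: 19.18
eef_pos: [0.6061, -0.0198, 0.0795]
eef_rot: [[-0.987, 0.162, 0.002], [0.162, 0.987, -0.001], [-0.002, -0.001, -1.0]]
force: [-3.6, -1.1, 12.3]
finger_gap: 0.0
grasp_force: 5.7
```

```bash
python3 -c "
from h import *
for i in range(2): st(); im=snapshot('wrist')
"
```

```text
t 19.18 box xy mm [ 42.8 -50. ] tip z 71.51 F box [-3.32 -1.67 12.26] gap 0.0 yaw err 0.0022 tilt [-0.0024 -0.001 ]
t 19.23 box xy mm [ 42.8 -50. ] tip z 71.55 F box [-3.94 -1.59 10.89] gap -0.0 yaw err 0.0022 tilt [-0.0025 -0.001 ]
```

Call:
carry_out([
  {"travel": [0, 0, -0.019], "dr": [0, 0, 0]},
  {"travel": [0.026, 0.031, -0.019], "dr": [0, 0, 0]},
  {"travel": [0.052, 0.062, -0.019], "dr": [0, 0, 0]},
  {"travel": [0.078, 0.093, -0.019], "dr": [0, 0, 0]},
  {"travel": [0.083, 0.101, -0.015], "dr": [0, 0, 0]},
])

```text
time: 19.7
eef_pos: [0.5361, 0.0976, 0.0914]
eef_rot: [[-0.987, 0.16, -0.002], [0.16, 0.987, 0.002], [0.003, 0.001, -1.0]]
force: [0.2, 0.4, 0.4]
finger_gap: 0.0002
grasp_force: 0.0
```

Call:
carry_out([
  {"travel": [0, 0, 0.002], "dr": [0, 0, 0]},
  {"travel": [0, 0, 0.005], "dr": [0, 0, 0]},
  {"travel": [0, 0, 0.0075], "dr": [0, 0, 0]},
  {"travel": [0, 0, 0.0095], "dr": [0, 0, 0]},
  {"travel": [0.0003, 0, 0.0115], "dr": [0, 0, 0]},
])

```text
time: 20.12
eef_pos: [0.5403, 0.0921, 0.0813]
eef_rot: [[-0.986, 0.166, 0.0], [0.166, 0.986, 0.0], [-0.0, 0.0, -1.0]]
force: [-3.1, 0.6, 10.3]
finger_gap: -0.0003
grasp_force: 5.4
```

Call:
carry_out([
  {"travel": [0.0003, 0, 0.0008], "dr": [0, 0, 0]},
  {"travel": [0.0006, 0, 0.0016], "dr": [0, 0, 0]},
  {"travel": [0.0009, 0, 0.0024], "dr": [0, 0, 0]},
  {"travel": [0.0012, 0, 0.0032], "dr": [0, 0, 0]},
  {"travel": [0.0015, 0, 0.004], "dr": [0, 0, 0]},
])

```text
time: 20.53
eef_pos: [0.5402, 0.0921, 0.0792]
eef_rot: [[-0.986, 0.166, 0.004], [0.166, 0.986, -0.0], [-0.004, 0.0, -1.0]]
force: [-1.9, -0.1, 12.2]
finger_gap: 0.0004
grasp_force: 5.9
```

```bash
python3 -c "
from h import *
for i in range(2): st(); im=snapshot('wrist')
"
```

```text
t 20.53 box xy mm [-40.6  49.6] tip z 71.24 F box [-1.89 -0.39 12.22] gap 0.0 yaw err -0.0014 tilt [-0.0038  0.0004]
t 20.58 box xy mm [-40.6  49.6] tip z 71.16 F box [-2.71  0.18 11.48] gap -0.0 yaw err -0.0014 tilt [-0.0039  0.0005]
```

Call:
carry_out([
  {"travel": [0, 0, -0.017], "dr": [0, 0, 0]},
  {"travel": [0, -0.035, -0.017], "dr": [0, 0, 0]},
  {"travel": [0, -0.07, -0.017], "dr": [0, 0, 0]},
  {"travel": [0, -0.099, -0.017], "dr": [0, 0, 0]},
  {"travel": [0, -0.099, -0.015], "dr": [0, 0, 0]},
])

```text
time: 21.05
eef_pos: [0.5219, -0.0094, 0.0918]
eef_rot: [[-0.986, 0.169, 0.001], [0.169, 0.986, -0.002], [-0.002, -0.002, -1.0]]
force: [0.5, -0.3, 0.0]
finger_gap: -0.0
grasp_force: 0.0
```

Call:
carry_out([
  {"travel": [0, 0, 0.002], "dr": [0, 0, 0]},
  {"travel": [0, 0, 0.005], "dr": [0, 0, 0]},
  {"travel": [0, 0, 0.0075], "dr": [0, 0, 0]},
  {"travel": [0, 0, 0.0095], "dr": [0, 0, 0]},
  {"travel": [0.0003, 0, 0.0115], "dr": [0, 0, 0]},
])

```text
time: 21.47
eef_pos: [0.5213, -0.0037, 0.0803]
eef_rot: [[-0.987, 0.163, -0.001], [0.163, 0.987, -0.0], [0.001, -0.0, -1.0]]
force: [-3.3, -0.6, 8.3]
finger_gap: -0.0003
grasp_force: 4.2
```

Call:
carry_out([
  {"travel": [0.0003, 0, 0.0008], "dr": [0, 0, 0]},
  {"travel": [0.0006, 0, 0.0016], "dr": [0, 0, 0]},
  {"travel": [0.0009, 0, 0.0024], "dr": [0, 0, 0]},
  {"travel": [0.0012, 0, 0.0032], "dr": [0, 0, 0]},
  {"travel": [0.0015, 0, 0.004], "dr": [0, 0, 0]},
])

```text
time: 21.88
eef_pos: [0.5213, -0.0037, 0.078]
eef_rot: [[-0.987, 0.162, 0.003], [0.162, 0.987, -0.001], [-0.003, -0.001, -1.0]]
force: [-3.0, -0.8, 10.9]
finger_gap: -0.0002
grasp_force: 5.0
```

```bash
python3 -c "
from h import *
for i in range(2): st(); im=snapshot('wrist')
"
```

```text
t 21.88 box xy mm [-43.5 -48. ] tip z 70.04 F box [-2.86 -1.25 10.95] gap -0.0 yaw err 0.0019 tilt [-0.0031 -0.0005]
t 21.93 box xy mm [-43.5 -48. ] tip z 69.99 F box [-2.64 -0.97  9.6 ] gap -0.0 yaw err 0.0019 tilt [-0.0032 -0.0005]
```

Call:
carry_out([
  {"travel": [0, 0, -0.019], "dr": [0, 0, 0]},
  {"travel": [-0.026, 0.031, -0.019], "dr": [0, 0, 0]},
  {"travel": [-0.052, 0.062, -0.019], "dr": [0, 0, 0]},
  {"travel": [-0.078, 0.093, -0.019], "dr": [0, 0, 0]},
  {"travel": [-0.0875, 0.099, -0.015], "dr": [0, 0, 0]},
])

```text
time: 22.4
eef_pos: [0.6261, 0.0835, 0.0924]
eef_rot: [[-0.987, 0.16, 0.006], [0.16, 0.987, 0.001], [-0.006, 0.002, -1.0]]
force: [0.3, -0.6, 1.0]
finger_gap: -0.0001
grasp_force: 0.0
```

Call:
carry_out([
  {"travel": [0, 0, 0.002], "dr": [0, 0, 0]},
  {"travel": [0, 0, 0.005], "dr": [0, 0, 0]},
  {"travel": [0, 0, 0.0075], "dr": [0, 0, 0]},
  {"travel": [0, 0, 0.0095], "dr": [0, 0, 0]},
  {"travel": [0.0003, 0, 0.0115], "dr": [0, 0, 0]},
])

```text
time: 22.82
eef_pos: [0.6209, 0.0793, 0.0806]
eef_rot: [[-0.986, 0.165, -0.002], [0.165, 0.986, 0.001], [0.002, 0.001, -1.0]]
force: [-4.5, 2.3, 10.4]
finger_gap: -0.0
grasp_force: 5.1
```

Call:
carry_out([
  {"travel": [0.0003, 0, 0.0008], "dr": [0, 0, 0]},
  {"travel": [0.0006, 0, 0.0016], "dr": [0, 0, 0]},
  {"travel": [0.0009, 0, 0.0024], "dr": [0, 0, 0]},
  {"travel": [0.0012, 0, 0.0032], "dr": [0, 0, 0]},
  {"travel": [0.0015, 0, 0.004], "dr": [0, 0, 0]},
])

```text
time: 23.23
eef_pos: [0.6209, 0.0793, 0.0786]
eef_rot: [[-0.986, 0.165, 0.002], [0.165, 0.986, 0.001], [-0.002, 0.001, -1.0]]
force: [-3.4, 1.2, 10.9]
finger_gap: 0.0001
grasp_force: 5.9
```

```bash
python3 -c "
from h import *
for i in range(2): st(); im=snapshot('wrist')
"
```

```text
t 23.23 box xy mm [41.1 50.2] tip z 70.64 F box [-3.57  0.66 10.95] gap 0.0 yaw err -0.001 tilt [-0.0021  0.0012]
t 23.28 box xy mm [41.1 50.2] tip z 70.55 F box [-3.98  0.7  10.52] gap 0.0 yaw err -0.001 tilt [-0.0021  0.0012]
```

Call:
carry_out([
  {"travel": [0, 0, -0.016], "dr": [0, 0, 0]},
  {"travel": [-0.002, -0.035, -0.016], "dr": [0, 0, 0]},
  {"travel": [-0.002, -0.07, -0.016], "dr": [0, 0, 0]},
  {"travel": [-0.002, -0.1, -0.016], "dr": [0, 0, 0]},
  {"travel": [-0.002, -0.1, -0.014], "dr": [0, 0, 0]},
])

```text
time: 23.75
eef_pos: [0.6048, -0.0245, 0.0897]
eef_rot: [[-0.986, 0.169, 0.0], [0.169, 0.986, -0.002], [-0.001, -0.002, -1.0]]
force: [-0.4, 0.9, 0.5]
finger_gap: 0.0002
grasp_force: 0.0
```

Call:
carry_out([
  {"travel": [0, 0, 0.002], "dr": [0, 0, 0]},
  {"travel": [0, 0, 0.005], "dr": [0, 0, 0]},
  {"travel": [0, 0, 0.008], "dr": [0, 0, 0]},
  {"travel": [0, 0, 0.01], "dr": [0, 0, 0]},
  {"travel": [0.0003, 0, 0.0115], "dr": [0, 0, 0]},
])

```text
time: 24.17
eef_pos: [0.6056, -0.0188, 0.0787]
eef_rot: [[-0.987, 0.162, -0.001], [0.162, 0.987, -0.001], [0.001, -0.001, -1.0]]
force: [-4.2, -0.0, 9.1]
finger_gap: -0.0001
grasp_force: 4.1
```

Call:
carry_out([
  {"travel": [0.0004, 0, 0.0008], "dr": [0, 0, 0]},
  {"travel": [0.0008, 0, 0.0016], "dr": [0, 0, 0]},
  {"travel": [0.0012, 0, 0.0024], "dr": [0, 0, 0]},
  {"travel": [0.0016, 0, 0.0032], "dr": [0, 0, 0]},
  {"travel": [0.002, 0, 0.0038], "dr": [0, 0, 0]},
])

```text
time: 24.58
eef_pos: [0.6055, -0.0188, 0.0769]
eef_rot: [[-0.987, 0.162, 0.004], [0.162, 0.987, -0.002], [-0.004, -0.001, -1.0]]
force: [-1.4, -0.9, 10.7]
finger_gap: -0.0002
grasp_force: 5.7
```

```bash
python3 -c "
from h import *
for i in range(2): st(); im=snapshot('wrist')
"
```

```text
t 24.58 box xy mm [ 42.1 -49. ] tip z 68.94 F box [-1.28 -1.11 10.7 ] gap -0.0 yaw err 0.0022 tilt [-0.0038 -0.0011]
t 24.63 box xy mm [ 42.1 -49. ] tip z 68.99 F box [-3.37 -1.64 10.56] gap -0.0 yaw err 0.0022 tilt [-0.004  -0.0011]
```

Call:
carry_out([
  {"travel": [0, 0, -0.019], "dr": [0, 0, 0]},
  {"travel": [0.026, 0.031, -0.019], "dr": [0, 0, 0]},
  {"travel": [0.052, 0.062, -0.019], "dr": [0, 0, 0]},
  {"travel": [0.078, 0.093, -0.019], "dr": [0, 0, 0]},
  {"travel": [0.083, 0.1, -0.015], "dr": [0, 0, 0]},
])

```text
time: 25.1
eef_pos: [0.5349, 0.0979, 0.0886]
eef_rot: [[-0.987, 0.159, -0.002], [0.159, 0.987, 0.002], [0.003, 0.001, -1.0]]
force: [-0.3, 0.3, -0.2]
finger_gap: -0.0004
grasp_force: 0.0
```

Call:
carry_out([
  {"travel": [0, 0, 0.002], "dr": [0, 0, 0]},
  {"travel": [0, 0, 0.005], "dr": [0, 0, 0]},
  {"travel": [0, 0, 0.0075], "dr": [0, 0, 0]},
  {"travel": [0, 0, 0.0095], "dr": [0, 0, 0]},
  {"travel": [0.0003, 0, 0.0115], "dr": [0, 0, 0]},
])

```text
time: 25.52
eef_pos: [0.5391, 0.0924, 0.0787]
eef_rot: [[-0.986, 0.166, -0.0], [0.166, 0.986, 0.001], [0.0, 0.0, -1.0]]
force: [-4.2, 1.6, 10.8]
finger_gap: 0.0001
grasp_force: 5.7
```

Call:
carry_out([
  {"travel": [0.0003, 0, 0.0008], "dr": [0, 0, 0]},
  {"travel": [0.0006, 0, 0.0016], "dr": [0, 0, 0]},
  {"travel": [0.0009, 0, 0.0024], "dr": [0, 0, 0]},
  {"travel": [0.0012, 0, 0.0032], "dr": [0, 0, 0]},
  {"travel": [0.0015, 0, 0.004], "dr": [0, 0, 0]},
])

```text
time: 25.93
eef_pos: [0.5391, 0.0924, 0.0765]
eef_rot: [[-0.986, 0.166, 0.004], [0.166, 0.986, 0.0], [-0.004, 0.001, -1.0]]
force: [-2.8, 0.6, 13.0]
finger_gap: -0.0004
grasp_force: 6.2
```

```bash
python3 -c "
from h import *
for i in range(2): st(); im=snapshot('wrist')
"
```

```text
t 25.93 box xy mm [-41.8  49.8] tip z 68.55 F box [-2.9   0.09 12.98] gap -0.0 yaw err -0.0016 tilt [-0.0036  0.0007]
t 25.98 box xy mm [-41.8  49.8] tip z 68.43 F box [-2.22 -0.13 12.4 ] gap -0.0 yaw err -0.0016 tilt [-0.0037  0.0008]
```

Call:
carry_out([
  {"travel": [0, 0, -0.017], "dr": [0, 0, 0]},
  {"travel": [-0.001, -0.035, -0.017], "dr": [0, 0, 0]},
  {"travel": [-0.001, -0.07, -0.017], "dr": [0, 0, 0]},
  {"travel": [-0.001, -0.099, -0.017], "dr": [0, 0, 0]},
  {"travel": [-0.001, -0.099, -0.015], "dr": [0, 0, 0]},
])

```text
time: 26.45
eef_pos: [0.5217, -0.0094, 0.089]
eef_rot: [[-0.986, 0.169, 0.001], [0.169, 0.986, -0.002], [-0.002, -0.002, -1.0]]
force: [0.4, 0.4, 0.2]
finger_gap: 0.0001
grasp_force: 0.0
```

Call:
carry_out([
  {"travel": [0, 0, 0.002], "dr": [0, 0, 0]},
  {"travel": [0, 0, 0.005], "dr": [0, 0, 0]},
  {"travel": [0, 0, 0.0075], "dr": [0, 0, 0]},
  {"travel": [0, 0, 0.0095], "dr": [0, 0, 0]},
  {"travel": [0.0003, 0, 0.0115], "dr": [0, 0, 0]},
])

```text
time: 26.87
eef_pos: [0.5211, -0.0037, 0.0775]
eef_rot: [[-0.987, 0.162, -0.001], [0.162, 0.987, -0.0], [0.001, -0.0, -1.0]]
force: [-3.3, -0.5, 8.7]
finger_gap: -0.0002
grasp_force: 4.2
```

Call:
carry_out([
  {"travel": [0.0004, 0, 0.0008], "dr": [0, 0, 0]},
  {"travel": [0.0008, 0, 0.0016], "dr": [0, 0, 0]},
  {"travel": [0.0012, 0, 0.0024], "dr": [0, 0, 0]},
  {"travel": [0.0015, 0, 0.0032], "dr": [0, 0, 0]},
  {"travel": [0.0018, 0, 0.004], "dr": [0, 0, 0]},
])

```text
time: 27.28
eef_pos: [0.5211, -0.0037, 0.0754]
eef_rot: [[-0.987, 0.162, 0.004], [0.162, 0.987, -0.001], [-0.004, -0.001, -1.0]]
force: [-1.5, -0.9, 9.8]
finger_gap: -0.0001
grasp_force: 5.1
```

```bash
python3 -c "
from h import *
for i in range(2): st(); im=snapshot('wrist')
"
```

```text
t 27.28 box xy mm [-43.7 -48.1] tip z 67.41 F box [-1.35 -1.1   9.84] gap -0.0 yaw err 0.0019 tilt [-0.0038 -0.0006]
t 27.33 box xy mm [-43.7 -48.1] tip z 67.36 F box [-2.03 -1.02  8.52] gap 0.0 yaw err 0.002 tilt [-0.004  -0.0006]
```

Call:
carry_out([
  {"travel": [0, 0, -0.019], "dr": [0, 0, 0]},
  {"travel": [-0.026, 0.031, -0.019], "dr": [0, 0, 0]},
  {"travel": [-0.052, 0.062, -0.019], "dr": [0, 0, 0]},
  {"travel": [-0.078, 0.093, -0.019], "dr": [0, 0, 0]},
  {"travel": [-0.088, 0.099, -0.015], "dr": [0, 0, 0]},
])

```text
time: 27.8
eef_pos: [0.6261, 0.0835, 0.0896]
eef_rot: [[-0.987, 0.16, 0.006], [0.16, 0.987, 0.001], [-0.006, 0.002, -1.0]]
force: [-0.5, -0.5, 1.2]
finger_gap: 0.0
grasp_force: 0.0
```

Call:
carry_out([
  {"travel": [0, 0, 0.002], "dr": [0, 0, 0]},
  {"travel": [0, 0, 0.005], "dr": [0, 0, 0]},
  {"travel": [0, 0, 0.0075], "dr": [0, 0, 0]},
  {"travel": [0, 0, 0.0095], "dr": [0, 0, 0]},
  {"travel": [0.0003, 0, 0.0115], "dr": [0, 0, 0]},
])

```text
time: 28.22
eef_pos: [0.6209, 0.0794, 0.0779]
eef_rot: [[-0.986, 0.165, -0.002], [0.165, 0.986, 0.001], [0.002, 0.001, -1.0]]
force: [-4.1, 2.5, 10.5]
finger_gap: 0.0001
grasp_force: 5.3
```

Call:
carry_out([
  {"travel": [0.0004, 0, 0.0008], "dr": [0, 0, 0]},
  {"travel": [0.0008, 0, 0.0016], "dr": [0, 0, 0]},
  {"travel": [0.0012, 0, 0.0024], "dr": [0, 0, 0]},
  {"travel": [0.0016, 0, 0.0032], "dr": [0, 0, 0]},
  {"travel": [0.002, 0, 0.0038], "dr": [0, 0, 0]},
])

```text
time: 28.63
eef_pos: [0.6208, 0.0794, 0.0763]
eef_rot: [[-0.986, 0.165, 0.004], [0.165, 0.986, 0.001], [-0.004, 0.002, -1.0]]
force: [-1.6, 2.5, 12.1]
finger_gap: -0.0
grasp_force: 6.1
```

```bash
python3 -c "
from h import *
for i in range(2): st(); im=snapshot('wrist')
"
```

```text
t 28.63 box xy mm [41.  50.4] tip z 68.34 F box [-2.02  2.16 12.06] gap -0.0 yaw err -0.001 tilt [-0.0035  0.0016]
t 28.68 box xy mm [41.1 50.3] tip z 68.35 F box [-2.86  1.3  10.78] gap 0.0 yaw err -0.0011 tilt [-0.0037  0.0016]
```

Call:
carry_out([
  {"travel": [0, 0, -0.016], "dr": [0, 0, 0]},
  {"travel": [-0.002, -0.035, -0.016], "dr": [0, 0, 0]},
  {"travel": [-0.002, -0.07, -0.016], "dr": [0, 0, 0]},
  {"travel": [-0.002, -0.1, -0.016], "dr": [0, 0, 0]},
  {"travel": [-0.002, -0.1, -0.014], "dr": [0, 0, 0]},
])

```text
time: 29.15
eef_pos: [0.6042, -0.0244, 0.0871]
eef_rot: [[-0.986, 0.169, 0.0], [0.169, 0.986, -0.002], [-0.0, -0.002, -1.0]]
force: [0.1, 0.5, -0.3]
finger_gap: -0.0003
grasp_force: 0.0
```

Call:
carry_out([
  {"travel": [0, 0, 0.002], "dr": [0, 0, 0]},
  {"travel": [0, 0, 0.005], "dr": [0, 0, 0]},
  {"travel": [0, 0, 0.008], "dr": [0, 0, 0]},
  {"travel": [0, 0, 0.01], "dr": [0, 0, 0]},
  {"travel": [0.0003, 0, 0.0115], "dr": [0, 0, 0]},
])

```text
time: 29.57
eef_pos: [0.6051, -0.0187, 0.0761]
eef_rot: [[-0.987, 0.162, -0.001], [0.162, 0.987, -0.001], [0.001, -0.001, -1.0]]
force: [-2.7, -1.5, 8.8]
finger_gap: 0.0003
grasp_force: 4.3
```

Call:
carry_out([
  {"travel": [0.0004, 0, 0.0008], "dr": [0, 0, 0]},
  {"travel": [0.0008, 0, 0.0016], "dr": [0, 0, 0]},
  {"travel": [0.0012, 0, 0.0024], "dr": [0, 0, 0]},
  {"travel": [0.0016, 0, 0.0032], "dr": [0, 0, 0]},
  {"travel": [0.002, 0, 0.0038], "dr": [0, 0, 0]},
])

```text
time: 29.98
eef_pos: [0.605, -0.0187, 0.0745]
eef_rot: [[-0.987, 0.162, 0.003], [0.162, 0.987, -0.002], [-0.004, -0.001, -1.0]]
force: [-2.2, -1.6, 12.7]
finger_gap: -0.0003
grasp_force: 6.1
```

```bash
python3 -c "
from h import *
for i in range(2): st(); im=snapshot('wrist')
"
```

```text
t 29.98 box xy mm [ 41.5 -49. ] tip z 66.47 F box [-1.9  -1.98 12.67] gap -0.0 yaw err 0.0022 tilt [-0.0036 -0.0011]
t 30.03 box xy mm [ 41.5 -49. ] tip z 66.52 F box [-1.76 -2.01 11.53] gap -0.0 yaw err 0.0023 tilt [-0.0037 -0.0012]
```

Call:
carry_out([
  {"travel": [0, 0, -0.019], "dr": [0, 0, 0]},
  {"travel": [0.026, 0.031, -0.019], "dr": [0, 0, 0]},
  {"travel": [0.052, 0.062, -0.019], "dr": [0, 0, 0]},
  {"travel": [0.078, 0.093, -0.019], "dr": [0, 0, 0]},
  {"travel": [0.082, 0.1, -0.015], "dr": [0, 0, 0]},
])

```text
time: 30.5
eef_pos: [0.5352, 0.0979, 0.0859]
eef_rot: [[-0.987, 0.159, -0.003], [0.159, 0.987, 0.002], [0.003, 0.001, -1.0]]
force: [0.4, 0.6, 0.6]
finger_gap: -0.0002
grasp_force: 0.0
```

Call:
carry_out([
  {"travel": [0, 0, 0.002], "dr": [0, 0, 0]},
  {"travel": [0, 0, 0.005], "dr": [0, 0, 0]},
  {"travel": [0, 0, 0.0075], "dr": [0, 0, 0]},
  {"travel": [0, 0, 0.0095], "dr": [0, 0, 0]},
  {"travel": [0.0003, 0, 0.0115], "dr": [0, 0, 0]},
])

```text
time: 30.92
eef_pos: [0.5396, 0.0923, 0.0762]
eef_rot: [[-0.986, 0.166, -0.0], [0.166, 0.986, 0.0], [0.0, 0.0, -1.0]]
force: [-4.3, 0.6, 12.0]
finger_gap: 0.0
grasp_force: 6.0
```

Call:
carry_out([
  {"travel": [0.0003, 0, 0.0008], "dr": [0, 0, 0]},
  {"travel": [0.0006, 0, 0.0016], "dr": [0, 0, 0]},
  {"travel": [0.0009, 0, 0.0024], "dr": [0, 0, 0]},
  {"travel": [0.0012, 0, 0.003], "dr": [0, 0, 0]},
  {"travel": [0.0015, 0, 0.0035], "dr": [0, 0, 0]},
])

```text
time: 31.33
eef_pos: [0.5395, 0.0924, 0.0745]
eef_rot: [[-0.986, 0.166, 0.004], [0.166, 0.986, 0.0], [-0.004, 0.001, -1.0]]
force: [-3.0, 0.6, 12.9]
finger_gap: -0.0002
grasp_force: 6.4
```

```bash
python3 -c "
from h import *
for i in range(2): st(); im=snapshot('wrist')
"
```

```text
t 31.33 box xy mm [-41.3  49.7] tip z 66.51 F box [-3.09  0.09 12.93] gap -0.0 yaw err -0.0015 tilt [-0.0035  0.0007]
t 31.38 box xy mm [-41.3  49.8] tip z 66.5 F box [-4.3  -0.72 11.54] gap 0.0 yaw err -0.0016 tilt [-0.0037  0.0007]
```

Call:
carry_out([
  {"travel": [0, 0, -0.017], "dr": [0, 0, 0]},
  {"travel": [-0.0005, -0.035, -0.017], "dr": [0, 0, 0]},
  {"travel": [-0.0005, -0.07, -0.017], "dr": [0, 0, 0]},
  {"travel": [-0.0005, -0.1, -0.017], "dr": [0, 0, 0]},
  {"travel": [-0.0005, -0.1, -0.015], "dr": [0, 0, 0]},
])

```text
time: 31.85
eef_pos: [0.5215, -0.0105, 0.0869]
eef_rot: [[-0.986, 0.169, 0.001], [0.169, 0.986, -0.002], [-0.002, -0.002, -1.0]]
force: [-0.7, -0.0, 1.5]
finger_gap: -0.0003
grasp_force: 0.0
```

Call:
carry_out([
  {"travel": [0, 0, 0.002], "dr": [0, 0, 0]},
  {"travel": [0, 0, 0.005], "dr": [0, 0, 0]},
  {"travel": [0, 0, 0.0075], "dr": [0, 0, 0]},
  {"travel": [0, 0, 0.0095], "dr": [0, 0, 0]},
  {"travel": [0.0003, 0, 0.0115], "dr": [0, 0, 0]},
])

```text
time: 32.27
eef_pos: [0.5209, -0.0046, 0.0752]
eef_rot: [[-0.987, 0.163, -0.001], [0.163, 0.987, -0.0], [0.001, -0.0, -1.0]]
force: [-3.2, 0.8, 8.0]
finger_gap: 0.0
grasp_force: 4.2
```

Call:
carry_out([
  {"travel": [0.0004, 0, 0.0008], "dr": [0, 0, 0]},
  {"travel": [0.0008, 0, 0.0016], "dr": [0, 0, 0]},
  {"travel": [0.0012, 0, 0.0024], "dr": [0, 0, 0]},
  {"travel": [0.0015, 0, 0.0032], "dr": [0, 0, 0]},
  {"travel": [0.0018, 0, 0.0038], "dr": [0, 0, 0]},
])

```text
time: 32.68
eef_pos: [0.5209, -0.0046, 0.0735]
eef_rot: [[-0.987, 0.162, 0.004], [0.162, 0.987, -0.001], [-0.004, -0.0, -1.0]]
force: [-1.9, -0.4, 9.7]
finger_gap: -0.0002
grasp_force: 5.1
```

```bash
python3 -c "
from h import *
for i in range(2): st(); im=snapshot('wrist')
"
```

```text
t 32.68 box xy mm [-43.8 -49. ] tip z 65.49 F box [-1.82 -0.72  9.67] gap -0.0 yaw err 0.0018 tilt [-0.0038 -0.0003]
t 32.73 box xy mm [-43.8 -49. ] tip z 65.47 F box [-1.68  0.02  9.36] gap 0.0 yaw err 0.0017 tilt [-0.0039 -0.0003]
```

Call:
carry_out([
  {"travel": [0, 0, -0.019], "dr": [0, 0, 0]},
  {"travel": [-0.026, 0.031, -0.019], "dr": [0, 0, 0]},
  {"travel": [-0.052, 0.062, -0.019], "dr": [0, 0, 0]},
  {"travel": [-0.078, 0.093, -0.019], "dr": [0, 0, 0]},
  {"travel": [-0.088, 0.099, -0.015], "dr": [0, 0, 0]},
])

```text
time: 33.2
eef_pos: [0.626, 0.0825, 0.0877]
eef_rot: [[-0.987, 0.16, 0.006], [0.16, 0.987, 0.001], [-0.006, 0.002, -1.0]]
force: [-0.2, 0.0, 0.1]
finger_gap: -0.0
grasp_force: 0.0
```

Call:
carry_out([
  {"travel": [0, 0, 0.002], "dr": [0, 0, 0]},
  {"travel": [0, 0, 0.005], "dr": [0, 0, 0]},
  {"travel": [0, 0, 0.0075], "dr": [0, 0, 0]},
  {"travel": [0, 0, 0.0095], "dr": [0, 0, 0]},
  {"travel": [0.0003, 0, 0.0115], "dr": [0, 0, 0]},
])

```text
time: 33.62
eef_pos: [0.6207, 0.0783, 0.0759]
eef_rot: [[-0.986, 0.165, -0.002], [0.165, 0.986, 0.001], [0.002, 0.001, -1.0]]
force: [-4.2, 2.3, 10.8]
finger_gap: 0.0001
grasp_force: 5.1
```

Call:
carry_out([
  {"travel": [0.0004, 0, 0.0008], "dr": [0, 0, 0]},
  {"travel": [0.0008, 0, 0.0016], "dr": [0, 0, 0]},
  {"travel": [0.0012, 0, 0.0024], "dr": [0, 0, 0]},
  {"travel": [0.0016, 0, 0.0032], "dr": [0, 0, 0]},
  {"travel": [0.002, 0, 0.0042], "dr": [0, 0, 0]},
])

```text
time: 34.03
eef_pos: [0.6207, 0.0783, 0.0741]
eef_rot: [[-0.986, 0.165, 0.003], [0.165, 0.986, 0.001], [-0.003, 0.001, -1.0]]
force: [-3.3, 2.3, 12.3]
finger_gap: 0.0002
grasp_force: 6.4
```

```bash
python3 -c "
from h import *
for i in range(2): st(); im=snapshot('wrist')
"
```

```text
t 34.03 box xy mm [41.  49.2] tip z 66.14 F box [-3.68  1.72 12.26] gap 0.0 yaw err -0.0009 tilt [-0.0033  0.0013]
t 34.08 box xy mm [41.  49.2] tip z 66.03 F box [-3.72  1.58 12.35] gap -0.0 yaw err -0.001 tilt [-0.0034  0.0013]
```

Call:
carry_out([
  {"travel": [0, 0, -0.016], "dr": [0, 0, 0]},
  {"travel": [-0.002, -0.035, -0.016], "dr": [0, 0, 0]},
  {"travel": [-0.002, -0.07, -0.016], "dr": [0, 0, 0]},
  {"travel": [-0.002, -0.1, -0.016], "dr": [0, 0, 0]},
  {"travel": [-0.002, -0.1, -0.014], "dr": [0, 0, 0]},
])

```text
time: 34.55
eef_pos: [0.604, -0.0254, 0.0848]
eef_rot: [[-0.986, 0.169, 0.0], [0.169, 0.986, -0.002], [-0.0, -0.002, -1.0]]
force: [0.5, -0.9, 0.4]
finger_gap: -0.0002
grasp_force: 0.0
```

Call:
carry_out([
  {"travel": [0, 0, 0.002], "dr": [0, 0, 0]},
  {"travel": [0, 0, 0.005], "dr": [0, 0, 0]},
  {"travel": [0, 0, 0.008], "dr": [0, 0, 0]},
  {"travel": [0, 0, 0.01], "dr": [0, 0, 0]},
  {"travel": [0.0003, 0, 0.0115], "dr": [0, 0, 0]},
])

```text
time: 34.97
eef_pos: [0.6049, -0.0197, 0.0738]
eef_rot: [[-0.987, 0.162, -0.001], [0.162, 0.987, -0.001], [0.001, -0.001, -1.0]]
force: [-4.3, -0.6, 9.7]
finger_gap: 0.0005
grasp_force: 4.5
```

Call:
carry_out([
  {"travel": [0.0004, 0, 0.0008], "dr": [0, 0, 0]},
  {"travel": [0.0008, 0, 0.0016], "dr": [0, 0, 0]},
  {"travel": [0.0012, 0, 0.0024], "dr": [0, 0, 0]},
  {"travel": [0.0016, 0, 0.0032], "dr": [0, 0, 0]},
  {"travel": [0.002, 0, 0.0038], "dr": [0, 0, 0]},
])

```text
time: 35.38
eef_pos: [0.6048, -0.0197, 0.0722]
eef_rot: [[-0.987, 0.162, 0.003], [0.162, 0.987, -0.002], [-0.004, -0.001, -1.0]]
force: [-2.5, -0.9, 12.1]
finger_gap: 0.0
grasp_force: 6.2
```

```bash
python3 -c "
from h import *
for i in range(2): st(); im=snapshot('wrist')
"
```

```text
t 35.38 box xy mm [ 41.5 -50. ] tip z 64.24 F box [-2.31 -1.29 12.09] gap 0.0 yaw err 0.0022 tilt [-0.0036 -0.0011]
t 35.43 box xy mm [ 41.5 -50. ] tip z 64.26 F box [-2.66 -2.39 10.93] gap -0.0 yaw err 0.0022 tilt [-0.0036 -0.0011]
```

Call:
carry_out([
  {"travel": [0, 0, -0.019], "dr": [0, 0, 0]},
  {"travel": [0.026, 0.031, -0.019], "dr": [0, 0, 0]},
  {"travel": [0.052, 0.062, -0.019], "dr": [0, 0, 0]},
  {"travel": [0.078, 0.093, -0.019], "dr": [0, 0, 0]},
  {"travel": [0.082, 0.1, -0.015], "dr": [0, 0, 0]},
])

```text
time: 35.9
eef_pos: [0.535, 0.0969, 0.0836]
eef_rot: [[-0.987, 0.159, -0.003], [0.159, 0.987, 0.002], [0.003, 0.001, -1.0]]
force: [0.8, -0.9, -0.6]
finger_gap: -0.0
grasp_force: 0.0
```

Call:
carry_out([
  {"travel": [0, 0, 0.002], "dr": [0, 0, 0]},
  {"travel": [0, 0, 0.005], "dr": [0, 0, 0]},
  {"travel": [0, 0, 0.0075], "dr": [0, 0, 0]},
  {"travel": [0, 0, 0.0095], "dr": [0, 0, 0]},
  {"travel": [0.0004, 0, 0.0115], "dr": [0, 0, 0]},
])

```text
time: 36.32
eef_pos: [0.5394, 0.0914, 0.0741]
eef_rot: [[-0.986, 0.166, 0.0], [0.166, 0.986, 0.001], [0.0, 0.001, -1.0]]
force: [-4.8, 0.5, 12.6]
finger_gap: 0.0
grasp_force: 6.2
```

Call:
carry_out([
  {"travel": [0.0004, 0, 0.0008], "dr": [0, 0, 0]},
  {"travel": [0.0008, 0, 0.0016], "dr": [0, 0, 0]},
  {"travel": [0.0012, 0, 0.0024], "dr": [0, 0, 0]},
  {"travel": [0.0015, 0, 0.0032], "dr": [0, 0, 0]},
  {"travel": [0.0018, 0, 0.0038], "dr": [0, 0, 0]},
])

```text
time: 36.73
eef_pos: [0.5394, 0.0914, 0.0722]
eef_rot: [[-0.986, 0.166, 0.004], [0.166, 0.986, 0.0], [-0.004, 0.001, -1.0]]
force: [-3.6, 1.0, 14.0]
finger_gap: -0.0003
grasp_force: 6.7
```

```bash
python3 -c "
from h import *
for i in range(2): st(); im=snapshot('wrist')
"
```

```text
t 36.73 box xy mm [-41.3  48.8] tip z 64.15 F box [-3.72  0.42 13.96] gap -0.0 yaw err -0.0017 tilt [-0.0044  0.001 ]
t 36.78 box xy mm [-41.4  48.8] tip z 64.08 F box [-3.25  0.47 13.6 ] gap 0.0 yaw err -0.0017 tilt [-0.0043  0.001 ]
```

Call:
carry_out([
  {"travel": [0, 0, -0.017], "dr": [0, 0, 0]},
  {"travel": [-0.0012, -0.035, -0.017], "dr": [0, 0, 0]},
  {"travel": [-0.0012, -0.07, -0.017], "dr": [0, 0, 0]},
  {"travel": [-0.0012, -0.099, -0.017], "dr": [0, 0, 0]},
  {"travel": [-0.0012, -0.099, -0.015], "dr": [0, 0, 0]},
])

```text
time: 37.25
eef_pos: [0.5219, -0.0105, 0.0843]
eef_rot: [[-0.986, 0.169, 0.001], [0.169, 0.986, -0.002], [-0.002, -0.002, -1.0]]
force: [1.7, 1.0, 0.1]
finger_gap: 0.0001
grasp_force: 0.0
```

Call:
carry_out([
  {"travel": [0, 0, 0.002], "dr": [0, 0, 0]},
  {"travel": [0, 0, 0.005], "dr": [0, 0, 0]},
  {"travel": [0, 0, 0.0075], "dr": [0, 0, 0]},
  {"travel": [0, 0, 0.0095], "dr": [0, 0, 0]},
  {"travel": [0.0003, 0, 0.0115], "dr": [0, 0, 0]},
])

```text
time: 37.67
eef_pos: [0.5213, -0.0048, 0.0729]
eef_rot: [[-0.987, 0.162, -0.001], [0.162, 0.987, -0.0], [0.001, -0.001, -1.0]]
force: [-2.1, -0.2, 8.2]
finger_gap: 0.0
grasp_force: 4.2
```

Call:
carry_out([
  {"travel": [0.0004, 0, 0.0008], "dr": [0, 0, 0]},
  {"travel": [0.0008, 0, 0.0016], "dr": [0, 0, 0]},
  {"travel": [0.0012, 0, 0.0024], "dr": [0, 0, 0]},
  {"travel": [0.0015, 0, 0.0032], "dr": [0, 0, 0]},
  {"travel": [0.0018, 0, 0.0042], "dr": [0, 0, 0]},
])

```text
time: 38.08
eef_pos: [0.5212, -0.0048, 0.0709]
eef_rot: [[-0.987, 0.162, 0.003], [0.162, 0.987, -0.001], [-0.003, -0.001, -1.0]]
force: [-3.5, -0.5, 14.2]
finger_gap: -0.0002
grasp_force: 7.0
```

```bash
python3 -c "
from h import *
for i in range(2): st(); im=snapshot('wrist')
"
```

```text
t 38.08 box xy mm [-43.4 -49.1] tip z 62.89 F box [-3.39 -1.05 14.18] gap -0.0 yaw err 0.0021 tilt [-0.0034 -0.0008]
t 38.13 box xy mm [-43.4 -49.1] tip z 62.95 F box [-4.14 -1.4  13.65] gap 0.0 yaw err 0.0021 tilt [-0.0035 -0.0008]
```

Call:
carry_out([
  {"travel": [0, 0, -0.019], "dr": [0, 0, 0]},
  {"travel": [-0.026, 0.031, -0.019], "dr": [0, 0, 0]},
  {"travel": [-0.052, 0.062, -0.019], "dr": [0, 0, 0]},
  {"travel": [-0.078, 0.093, -0.019], "dr": [0, 0, 0]},
  {"travel": [-0.088, 0.1, -0.015], "dr": [0, 0, 0]},
])

```text
time: 38.6
eef_pos: [0.6264, 0.0834, 0.0847]
eef_rot: [[-0.987, 0.16, 0.006], [0.16, 0.987, 0.001], [-0.006, 0.002, -1.0]]
force: [0.3, -1.4, 0.6]
finger_gap: 0.0001
grasp_force: 0.0
```

Call:
carry_out([
  {"travel": [0, 0, 0.002], "dr": [0, 0, 0]},
  {"travel": [0, 0, 0.005], "dr": [0, 0, 0]},
  {"travel": [0, 0, 0.0075], "dr": [0, 0, 0]},
  {"travel": [0, 0, 0.0095], "dr": [0, 0, 0]},
  {"travel": [0.0003, 0, 0.0115], "dr": [0, 0, 0]},
])

```text
time: 39.02
eef_pos: [0.6213, 0.0795, 0.073]
eef_rot: [[-0.986, 0.165, -0.001], [0.165, 0.986, 0.002], [0.002, 0.002, -1.0]]
force: [-3.7, 2.6, 10.8]
finger_gap: -0.0004
grasp_force: 5.3
```

Call:
carry_out([
  {"travel": [0.0004, 0, 0.0008], "dr": [0, 0, 0]},
  {"travel": [0.0008, 0, 0.0016], "dr": [0, 0, 0]},
  {"travel": [0.0012, 0, 0.0024], "dr": [0, 0, 0]},
  {"travel": [0.0016, 0, 0.003], "dr": [0, 0, 0]},
  {"travel": [0.002, 0, 0.0034], "dr": [0, 0, 0]},
])

```text
time: 39.43
eef_pos: [0.6212, 0.0795, 0.072]
eef_rot: [[-0.986, 0.165, 0.004], [0.165, 0.986, 0.001], [-0.004, 0.002, -1.0]]
force: [-1.3, 2.3, 12.7]
finger_gap: -0.0
grasp_force: 6.5
```

```bash
python3 -c "
from h import *
for i in range(2): st(); im=snapshot('wrist')
"
```

```text
t 39.43 box xy mm [41.4 50.5] tip z 64.01 F box [-1.68  2.06 12.72] gap -0.0 yaw err -0.0012 tilt [-0.0038  0.002 ]
t 39.48 box xy mm [41.4 50.5] tip z 64.07 F box [-3.71  1.83 12.33] gap -0.0 yaw err -0.0011 tilt [-0.0039  0.002 ]
```

Call:
carry_out([
  {"travel": [0, 0, -0.016], "dr": [0, 0, 0]},
  {"travel": [-0.002, -0.035, -0.016], "dr": [0, 0, 0]},
  {"travel": [-0.002, -0.07, -0.016], "dr": [0, 0, 0]},
  {"travel": [-0.002, -0.1, -0.016], "dr": [0, 0, 0]},
  {"travel": [-0.002, -0.1, -0.014], "dr": [0, 0, 0]},
])

```text
time: 39.95
eef_pos: [0.6043, -0.0245, 0.0825]
eef_rot: [[-0.986, 0.169, -0.0], [0.169, 0.986, -0.002], [-0.0, -0.002, -1.0]]
force: [0.6, 1.1, 1.0]
finger_gap: 0.0001
grasp_force: 0.0
```

Call:
carry_out([
  {"travel": [0, 0, 0.002], "dr": [0, 0, 0]},
  {"travel": [0, 0, 0.005], "dr": [0, 0, 0]},
  {"travel": [0, 0, 0.008], "dr": [0, 0, 0]},
  {"travel": [0, 0, 0.01], "dr": [0, 0, 0]},
  {"travel": [0.0003, 0, 0.0115], "dr": [0, 0, 0]},
])

```text
time: 40.37
eef_pos: [0.6053, -0.0188, 0.0718]
eef_rot: [[-0.987, 0.162, -0.002], [0.162, 0.987, -0.001], [0.002, -0.001, -1.0]]
force: [-4.7, -1.6, 10.9]
finger_gap: -0.0003
grasp_force: 5.4
```

Call:
carry_out([
  {"travel": [0.0004, 0, 0.0008], "dr": [0, 0, 0]},
  {"travel": [0.0008, 0, 0.0016], "dr": [0, 0, 0]},
  {"travel": [0.0012, 0, 0.0024], "dr": [0, 0, 0]},
  {"travel": [0.0016, 0, 0.003], "dr": [0, 0, 0]},
  {"travel": [0.002, 0, 0.0034], "dr": [0, 0, 0]},
])

```text
time: 40.78
eef_pos: [0.6053, -0.0187, 0.0709]
eef_rot: [[-0.987, 0.162, 0.003], [0.162, 0.987, -0.002], [-0.003, -0.001, -1.0]]
force: [-3.8, -0.7, 13.9]
finger_gap: -0.0003
grasp_force: 7.2
```

```bash
python3 -c "
from h import *
for i in range(2): st(); im=snapshot('wrist')
"
```

```text
t 40.78 box xy mm [ 41.8 -49. ] tip z 62.87 F box [-3.67 -1.34 13.91] gap -0.0 yaw err 0.0024 tilt [-0.0031 -0.0012]
t 40.83 box xy mm [ 41.8 -49. ] tip z 62.9 F box [-4.83 -1.43 14.25] gap -0.0 yaw err 0.0024 tilt [-0.0032 -0.0012]
```

Call:
carry_out([
  {"travel": [0, 0, -0.019], "dr": [0, 0, 0]},
  {"travel": [0.026, 0.031, -0.019], "dr": [0, 0, 0]},
  {"travel": [0.052, 0.062, -0.019], "dr": [0, 0, 0]},
  {"travel": [0.078, 0.093, -0.019], "dr": [0, 0, 0]},
  {"travel": [0.083, 0.1, -0.015], "dr": [0, 0, 0]},
])

```text
time: 41.3
eef_pos: [0.5346, 0.0979, 0.0819]
eef_rot: [[-0.987, 0.159, -0.003], [0.159, 0.987, 0.002], [0.003, 0.001, -1.0]]
force: [-0.3, -0.3, -0.2]
finger_gap: 0.0001
grasp_force: 0.0
```

Call:
carry_out([
  {"travel": [0, 0, 0.002], "dr": [0, 0, 0]},
  {"travel": [0, 0, 0.005], "dr": [0, 0, 0]},
  {"travel": [0, 0, 0.0075], "dr": [0, 0, 0]},
  {"travel": [0, 0, 0.0095], "dr": [0, 0, 0]},
  {"travel": [0.0004, 0, 0.0115], "dr": [0, 0, 0]},
])

```text
time: 41.72
eef_pos: [0.5389, 0.0924, 0.072]
eef_rot: [[-0.986, 0.166, 0.0], [0.166, 0.986, 0.0], [-0.0, 0.0, -1.0]]
force: [-3.6, 1.2, 11.0]
finger_gap: 0.0002
grasp_force: 5.7
```

Call:
carry_out([
  {"travel": [0.0004, 0, 0.0008], "dr": [0, 0, 0]},
  {"travel": [0.0008, 0, 0.0016], "dr": [0, 0, 0]},
  {"travel": [0.0012, 0, 0.0023], "dr": [0, 0, 0]},
  {"travel": [0.0016, 0, 0.0029], "dr": [0, 0, 0]},
  {"travel": [0.002, 0, 0.0033], "dr": [0, 0, 0]},
])

```text
time: 42.13
eef_pos: [0.5389, 0.0925, 0.0711]
eef_rot: [[-0.986, 0.166, 0.005], [0.166, 0.986, -0.0], [-0.005, 0.001, -1.0]]
force: [-3.5, -0.1, 14.4]
finger_gap: -0.0001
grasp_force: 7.2
```

```bash
python3 -c "
from h import *
for i in range(2): st(); im=snapshot('wrist')
"
```

```text
t 42.13 box xy mm [-42.   49.7] tip z 63.07 F box [-3.45 -0.71 14.38] gap -0.0 yaw err -0.0015 tilt [-0.0049  0.0006]
t 42.18 box xy mm [-42.   49.7] tip z 63.12 F box [-2.82 -0.41 13.9 ] gap 0.0 yaw err -0.0015 tilt [-0.005   0.0006]
```

Call:
carry_out([
  {"travel": [0, 0, -0.017], "dr": [0, 0, 0]},
  {"travel": [-0.0015, -0.035, -0.017], "dr": [0, 0, 0]},
  {"travel": [-0.0015, -0.07, -0.017], "dr": [0, 0, 0]},
  {"travel": [-0.0015, -0.099, -0.017], "dr": [0, 0, 0]},
  {"travel": [-0.0015, -0.099, -0.015], "dr": [0, 0, 0]},
])

```text
time: 42.65
eef_pos: [0.5214, -0.0094, 0.083]
eef_rot: [[-0.986, 0.169, 0.001], [0.169, 0.986, -0.002], [-0.002, -0.002, -1.0]]
force: [-0.1, 0.3, 0.0]
finger_gap: 0.0005
grasp_force: 0.0
```

Call:
carry_out([
  {"travel": [0, 0, 0.002], "dr": [0, 0, 0]},
  {"travel": [0, 0, 0.005], "dr": [0, 0, 0]},
  {"travel": [0, 0, 0.0075], "dr": [0, 0, 0]},
  {"travel": [0, 0, 0.0095], "dr": [0, 0, 0]},
  {"travel": [0.0003, 0, 0.0115], "dr": [0, 0, 0]},
])

```text
time: 43.07
eef_pos: [0.5208, -0.0036, 0.0713]
eef_rot: [[-0.987, 0.163, -0.0], [0.163, 0.987, -0.0], [0.0, -0.0, -1.0]]
force: [-2.7, 0.9, 10.0]
finger_gap: -0.0
grasp_force: 5.2
```

Call:
carry_out([
  {"travel": [0.0005, 0, 0.0008], "dr": [0, 0, 0]},
  {"travel": [0.001, 0, 0.0016], "dr": [0, 0, 0]},
  {"travel": [0.0015, 0, 0.0024], "dr": [0, 0, 0]},
  {"travel": [0.002, 0, 0.0032], "dr": [0, 0, 0]},
  {"travel": [0.0024, 0, 0.0041], "dr": [0, 0, 0]},
])

```text
time: 43.48
eef_pos: [0.5208, -0.0036, 0.0703]
eef_rot: [[-0.987, 0.163, 0.005], [0.163, 0.987, -0.001], [-0.005, -0.0, -1.0]]
force: [-2.5, 0.8, 15.2]
finger_gap: 0.0001
grasp_force: 7.9
```

```bash
python3 -c "
from h import *
for i in range(2): st(); im=snapshot('wrist')
"
```

```text
t 43.48 box xy mm [-44.1 -48. ] tip z 62.34 F box [-2.57  0.35 15.19] gap 0.0 yaw err 0.0018 tilt [-0.0047 -0.0003]
t 43.53 box xy mm [-44. -48.] tip z 62.39 F box [-3.26 -0.07 15.35] gap -0.0 yaw err 0.0017 tilt [-0.0048 -0.0003]
```

Call:
carry_out([
  {"travel": [0, 0, -0.019], "dr": [0, 0, 0]},
  {"travel": [-0.026, 0.031, -0.019], "dr": [0, 0, 0]},
  {"travel": [-0.052, 0.062, -0.019], "dr": [0, 0, 0]},
  {"travel": [-0.078, 0.093, -0.019], "dr": [0, 0, 0]},
  {"travel": [-0.0885, 0.099, -0.015], "dr": [0, 0, 0]},
])

```text
time: 44.0
eef_pos: [0.6257, 0.0835, 0.0836]
eef_rot: [[-0.987, 0.16, 0.006], [0.16, 0.987, 0.001], [-0.006, 0.002, -1.0]]
force: [-0.5, -0.8, 1.4]
finger_gap: -0.0002
grasp_force: 0.0
```

Call:
carry_out([
  {"travel": [0, 0, 0.002], "dr": [0, 0, 0]},
  {"travel": [0, 0, 0.005], "dr": [0, 0, 0]},
  {"travel": [0, 0, 0.0075], "dr": [0, 0, 0]},
  {"travel": [0, 0, 0.0095], "dr": [0, 0, 0]},
  {"travel": [0.0003, 0, 0.0115], "dr": [0, 0, 0]},
])

```text
time: 44.42
eef_pos: [0.6205, 0.0793, 0.0718]
eef_rot: [[-0.986, 0.165, -0.002], [0.165, 0.986, 0.001], [0.002, 0.001, -1.0]]
force: [-4.9, 2.3, 11.0]
finger_gap: -0.0
grasp_force: 5.7
```

Call:
carry_out([
  {"travel": [0.0005, 0, 0.0008], "dr": [0, 0, 0]},
  {"travel": [0.001, 0, 0.0016], "dr": [0, 0, 0]},
  {"travel": [0.0015, 0, 0.0024], "dr": [0, 0, 0]},
  {"travel": [0.002, 0, 0.0032], "dr": [0, 0, 0]},
  {"travel": [0.0024, 0, 0.0039], "dr": [0, 0, 0]},
])

```text
time: 44.83
eef_pos: [0.6204, 0.0794, 0.0708]
eef_rot: [[-0.986, 0.165, 0.004], [0.165, 0.986, 0.001], [-0.004, 0.001, -1.0]]
force: [-3.1, 1.3, 15.8]
finger_gap: -0.0003
grasp_force: 7.6
```

```bash
python3 -c "
from h import *
for i in range(2): st(); im=snapshot('wrist')
"
```

```text
t 44.83 box xy mm [40.6 50.2] tip z 62.8 F box [-3.25  0.81 15.8 ] gap -0.0 yaw err -0.0009 tilt [-0.004   0.0012]
t 44.88 box xy mm [40.6 50.2] tip z 62.85 F box [-3.77  1.29 14.23] gap 0.0 yaw err -0.0009 tilt [-0.0041  0.0013]
```

Call:
carry_out([
  {"travel": [0, 0, -0.016], "dr": [0, 0, 0]},
  {"travel": [-0.0025, -0.035, -0.016], "dr": [0, 0, 0]},
  {"travel": [-0.0025, -0.07, -0.016], "dr": [0, 0, 0]},
  {"travel": [-0.0025, -0.1, -0.016], "dr": [0, 0, 0]},
  {"travel": [-0.0025, -0.1, -0.014], "dr": [0, 0, 0]},
])

```text
time: 45.35
eef_pos: [0.6039, -0.0244, 0.0809]
eef_rot: [[-0.986, 0.169, 0.0], [0.169, 0.986, -0.002], [-0.0, -0.002, -1.0]]
force: [0.0, 0.5, -0.4]
finger_gap: 0.0004
grasp_force: 0.0
```

Call:
carry_out([
  {"travel": [0, 0, 0.002], "dr": [0, 0, 0]},
  {"travel": [0, 0, 0.005], "dr": [0, 0, 0]},
  {"travel": [0, 0, 0.008], "dr": [0, 0, 0]},
  {"travel": [0, 0, 0.01], "dr": [0, 0, 0]},
  {"travel": [0.0003, 0, 0.0115], "dr": [0, 0, 0]},
])

```text
time: 45.77
eef_pos: [0.6048, -0.0187, 0.0708]
eef_rot: [[-0.987, 0.162, -0.002], [0.162, 0.987, -0.001], [0.002, -0.001, -1.0]]
force: [-7.5, -1.1, 14.3]
finger_gap: 0.0
grasp_force: 7.2
```

Call:
carry_out([
  {"travel": [0.0005, 0, 0.0008], "dr": [0, 0, 0]},
  {"travel": [0.001, 0, 0.0016], "dr": [0, 0, 0]},
  {"travel": [0.0015, 0, 0.0024], "dr": [0, 0, 0]},
  {"travel": [0.002, 0, 0.0032], "dr": [0, 0, 0]},
  {"travel": [0.0024, 0, 0.0039], "dr": [0, 0, 0]},
])

```text
time: 46.18
eef_pos: [0.6047, -0.0187, 0.0697]
eef_rot: [[-0.987, 0.162, 0.004], [0.162, 0.987, -0.002], [-0.004, -0.002, -1.0]]
force: [-6.1, -0.7, 18.5]
finger_gap: -0.0
grasp_force: 9.4
```

```bash
python3 -c "
from h import *
for i in range(2): st(); im=snapshot('wrist')
"
```

```text
t 46.18 box xy mm [ 41.3 -49.1] tip z 61.72 F box [-5.86 -1.67 18.51] gap -0.0 yaw err 0.0026 tilt [-0.004  -0.0015]
t 46.23 box xy mm [ 41.2 -49.1] tip z 61.74 F box [-5.17 -1.55 18.78] gap -0.0 yaw err 0.0026 tilt [-0.0039 -0.0015]
```

Call:
carry_out([
  {"travel": [0, 0, -0.019], "dr": [0, 0, 0]},
  {"travel": [0.026, 0.031, -0.019], "dr": [0, 0, 0]},
  {"travel": [0.052, 0.062, -0.019], "dr": [0, 0, 0]},
  {"travel": [0.078, 0.093, -0.019], "dr": [0, 0, 0]},
  {"travel": [0.082, 0.1, -0.015], "dr": [0, 0, 0]},
])

```text
time: 46.7
eef_pos: [0.5344, 0.098, 0.0796]
eef_rot: [[-0.987, 0.159, -0.003], [0.159, 0.987, 0.002], [0.003, 0.001, -1.0]]
force: [0.2, 1.0, -0.0]
finger_gap: 0.0001
grasp_force: 0.0
```

Call:
carry_out([
  {"travel": [0, 0, 0.002], "dr": [0, 0, 0]},
  {"travel": [0, 0, 0.005], "dr": [0, 0, 0]},
  {"travel": [0, 0, 0.0075], "dr": [0, 0, 0]},
  {"travel": [0, 0, 0.0095], "dr": [0, 0, 0]},
  {"travel": [0.0004, 0, 0.0115], "dr": [0, 0, 0]},
])

```text
time: 47.12
eef_pos: [0.5389, 0.0928, 0.0705]
eef_rot: [[-0.986, 0.166, -0.001], [0.166, 0.986, 0.001], [0.001, 0.001, -1.0]]
force: [-5.2, 2.9, 15.2]
finger_gap: 0.0003
grasp_force: 8.0
```

Call:
carry_out([
  {"travel": [0.0005, 0, 0.0008], "dr": [0, 0, 0]},
  {"travel": [0.001, 0, 0.0016], "dr": [0, 0, 0]},
  {"travel": [0.0015, 0, 0.0024], "dr": [0, 0, 0]},
  {"travel": [0.002, 0, 0.003], "dr": [0, 0, 0]},
  {"travel": [0.0024, 0, 0.0034], "dr": [0, 0, 0]},
])

```text
time: 47.53
eef_pos: [0.5388, 0.0928, 0.0697]
eef_rot: [[-0.986, 0.166, 0.005], [0.166, 0.986, 0.001], [-0.005, 0.001, -1.0]]
force: [-5.1, 1.4, 18.4]
finger_gap: -0.0001
grasp_force: 9.5
```

```bash
python3 -c "
from h import *
for i in range(2): st(); im=snapshot('wrist')
"
```

```text
t 47.53 box xy mm [-42.1  50.1] tip z 61.7 F box [-5.26  0.54 18.39] gap -0.0 yaw err -0.0018 tilt [-0.0048  0.0014]
t 47.58 box xy mm [-42.1  50.1] tip z 61.75 F box [-4.51  0.77 19.68] gap 0.0 yaw err -0.0018 tilt [-0.0048  0.0014]
```

Call:
carry_out([
  {"travel": [0, 0, -0.017], "dr": [0, 0, 0]},
  {"travel": [-0.0015, -0.035, -0.017], "dr": [0, 0, 0]},
  {"travel": [-0.0015, -0.07, -0.017], "dr": [0, 0, 0]},
  {"travel": [-0.0015, -0.1, -0.017], "dr": [0, 0, 0]},
  {"travel": [-0.0015, -0.1, -0.015], "dr": [0, 0, 0]},
])

```text
time: 48.05
eef_pos: [0.521, -0.0106, 0.0807]
eef_rot: [[-0.986, 0.17, 0.001], [0.17, 0.986, -0.002], [-0.002, -0.002, -1.0]]
force: [-0.1, 0.7, 0.6]
finger_gap: -0.0001
grasp_force: 0.0
```

Call:
carry_out([
  {"travel": [0, 0, 0.002], "dr": [0, 0, 0]},
  {"travel": [0, 0, 0.005], "dr": [0, 0, 0]},
  {"travel": [0, 0, 0.0075], "dr": [0, 0, 0]},
  {"travel": [0, 0, 0.0095], "dr": [0, 0, 0]},
  {"travel": [0.0003, 0, 0.0115], "dr": [0, 0, 0]},
])

```text
time: 48.47
eef_pos: [0.5205, -0.0049, 0.0702]
eef_rot: [[-0.987, 0.162, -0.001], [0.162, 0.987, -0.001], [0.001, -0.001, -1.0]]
force: [-6.2, -1.3, 16.2]
finger_gap: 0.0001
grasp_force: 8.2
```

Call:
carry_out([
  {"travel": [0.0005, 0, 0.0008], "dr": [0, 0, 0]},
  {"travel": [0.001, 0, 0.0016], "dr": [0, 0, 0]},
  {"travel": [0.0015, 0, 0.0024], "dr": [0, 0, 0]},
  {"travel": [0.002, 0, 0.0031], "dr": [0, 0, 0]},
  {"travel": [0.0024, 0, 0.0036], "dr": [0, 0, 0]},
])

```text
time: 48.88
eef_pos: [0.5205, -0.0049, 0.0694]
eef_rot: [[-0.987, 0.162, 0.004], [0.162, 0.987, -0.002], [-0.005, -0.002, -1.0]]
force: [-4.7, -1.2, 19.5]
finger_gap: -0.0002
grasp_force: 9.8
```

```bash
python3 -c "
from h import *
for i in range(2): st(); im=snapshot('wrist')
"
```

```text
t 48.88 box xy mm [-44.1 -49.3] tip z 61.38 F box [-4.48 -1.91 19.52] gap -0.0 yaw err 0.0027 tilt [-0.0047 -0.0016]
t 48.93 box xy mm [-44.1 -49.3] tip z 61.43 F box [-5.   -1.36 19.36] gap 0.0 yaw err 0.0027 tilt [-0.0048 -0.0017]
```

Call:
carry_out([
  {"travel": [0, 0, -0.019], "dr": [0, 0, 0]},
  {"travel": [-0.026, 0.031, -0.019], "dr": [0, 0, 0]},
  {"travel": [-0.052, 0.062, -0.019], "dr": [0, 0, 0]},
  {"travel": [-0.078, 0.093, -0.019], "dr": [0, 0, 0]},
  {"travel": [-0.0885, 0.1, -0.015], "dr": [0, 0, 0]},
])

```text
time: 49.4
eef_pos: [0.6253, 0.0838, 0.0816]
eef_rot: [[-0.987, 0.16, 0.006], [0.16, 0.987, 0.001], [-0.005, 0.002, -1.0]]
force: [-0.1, -0.6, -0.3]
finger_gap: 0.0
grasp_force: 0.0
```

Call:
carry_out([
  {"travel": [0, 0, 0.002], "dr": [0, 0, 0]},
  {"travel": [0, 0, 0.005], "dr": [0, 0, 0]},
  {"travel": [0, 0, 0.0075], "dr": [0, 0, 0]},
  {"travel": [0, 0, 0.0095], "dr": [0, 0, 0]},
  {"travel": [0.0003, 0, 0.0115], "dr": [0, 0, 0]},
])

```text
time: 49.82
eef_pos: [0.6203, 0.0798, 0.0707]
eef_rot: [[-0.986, 0.165, -0.002], [0.165, 0.986, 0.002], [0.002, 0.002, -1.0]]
force: [-6.2, 2.8, 15.7]
finger_gap: 0.0
grasp_force: 7.6
```

Call:
carry_out([
  {"travel": [0.0005, 0, 0.0008], "dr": [0, 0, 0]},
  {"travel": [0.001, 0, 0.0016], "dr": [0, 0, 0]},
  {"travel": [0.0015, 0, 0.0024], "dr": [0, 0, 0]},
  {"travel": [0.002, 0, 0.003], "dr": [0, 0, 0]},
  {"travel": [0.0024, 0, 0.0033], "dr": [0, 0, 0]},
])

```text
time: 50.23
eef_pos: [0.6202, 0.0798, 0.0702]
eef_rot: [[-0.986, 0.165, 0.005], [0.165, 0.986, 0.001], [-0.004, 0.002, -1.0]]
force: [-3.7, 2.6, 17.2]
finger_gap: 0.0006
grasp_force: 8.4
```

```bash
python3 -c "
from h import *
for i in range(2): st(); im=snapshot('wrist')
"
```

```text
t 50.23 box xy mm [40.3 50.6] tip z 62.23 F box [-4.04  1.97 17.19] gap 0.001 yaw err -0.001 tilt [-0.0044  0.002 ]
t 50.28 box xy mm [40.3 50.6] tip z 62.27 F box [-4.28  1.58 16.01] gap 0.0 yaw err -0.0011 tilt [-0.0044  0.002 ]
```

Call:
carry_out([
  {"travel": [0.0002, 0, 0.0004], "dr": [0, 0, 0]},
  {"travel": [0.0004, 0, 0.0008], "dr": [0, 0, 0]},
  {"travel": [0.0005, 0, 0.0011], "dr": [0, 0, 0]},
  {"travel": [0.0005, 0, 0.0011], "dr": [0, 0, 0]},
])

```text
time: 50.67
eef_pos: [0.6202, 0.0798, 0.0699]
eef_rot: [[-0.986, 0.165, 0.006], [0.165, 0.986, 0.001], [-0.005, 0.002, -1.0]]
force: [-4.9, 2.5, 17.4]
finger_gap: -0.0002
grasp_force: 9.0
```

```bash
python3 -c "
from h import *
for i in range(2): st(); im=snapshot('wrist')
"
```

```text
t 50.67 box xy mm [40.3 50.6] tip z 61.85 F box [-5.26  1.63 17.42] gap -0.0 yaw err -0.001 tilt [-0.0054  0.0021]
t 50.72 box xy mm [40.3 50.6] tip z 61.84 F box [-4.88  1.26 17.28] gap -0.0 yaw err -0.0011 tilt [-0.0054  0.0021]
```

Call:
carry_out([
  {"travel": [0.0002, 0, 0.0004], "dr": [0, 0, 0]},
  {"travel": [0.0003, 0, 0.0006], "dr": [0, 0, 0]},
  {"travel": [0.0003, 0, 0.0006], "dr": [0, 0, 0]},
])

```text
time: 51.02
eef_pos: [0.6202, 0.0798, 0.0696]
eef_rot: [[-0.986, 0.165, 0.006], [0.165, 0.986, 0.001], [-0.006, 0.002, -1.0]]
force: [-4.0, 2.8, 19.7]
finger_gap: 0.0001
grasp_force: 9.5
```

Call:
carry_out([
  {"travel": [0, 0, -0.017], "dr": [0, 0, 0]},
  {"travel": [-0.0035, -0.035, -0.017], "dr": [0, 0, 0]},
  {"travel": [-0.0035, -0.07, -0.017], "dr": [0, 0, 0]},
  {"travel": [-0.0035, -0.1, -0.017], "dr": [0, 0, 0]},
  {"travel": [-0.0035, -0.1, -0.015], "dr": [0, 0, 0]},
])

```text
time: 51.43
eef_pos: [0.6035, -0.0243, 0.0789]
eef_rot: [[-0.986, 0.169, -0.0], [0.169, 0.986, -0.002], [-0.0, -0.002, -1.0]]
force: [0.2, 0.2, -0.7]
finger_gap: -0.0005
grasp_force: 0.0
```

Call:
carry_out([
  {"travel": [0, 0, 0.002], "dr": [0, 0, 0]},
  {"travel": [0, 0, 0.005], "dr": [0, 0, 0]},
  {"travel": [0, 0, 0.0075], "dr": [0, 0, 0]},
  {"travel": [0, 0, 0.0095], "dr": [0, 0, 0]},
  {"travel": [0.0003, 0, 0.0105], "dr": [0, 0, 0]},
])

```text
time: 51.85
eef_pos: [0.6044, -0.0189, 0.0702]
eef_rot: [[-0.987, 0.162, -0.003], [0.162, 0.987, -0.001], [0.003, -0.002, -1.0]]
force: [-8.2, -2.1, 15.5]
finger_gap: -0.0001
grasp_force: 7.7
```

Call:
carry_out([
  {"travel": [0.0005, 0, 0.0008], "dr": [0, 0, 0]},
  {"travel": [0.001, 0, 0.0016], "dr": [0, 0, 0]},
  {"travel": [0.0015, 0, 0.0022], "dr": [0, 0, 0]},
  {"travel": [0.002, 0, 0.0027], "dr": [0, 0, 0]},
  {"travel": [0.0024, 0, 0.003], "dr": [0, 0, 0]},
])

```text
time: 52.27
eef_pos: [0.6043, -0.0189, 0.0697]
eef_rot: [[-0.987, 0.161, 0.003], [0.161, 0.987, -0.003], [-0.003, -0.002, -1.0]]
force: [-6.1, -2.1, 17.9]
finger_gap: 0.0003
grasp_force: 9.2
```

```bash
python3 -c "
from h import *
for i in range(2): st(); im=snapshot('wrist')
"
```

```text
t 52.27 box xy mm [ 40.8 -49.3] tip z 61.73 F box [-5.66 -3.12 17.86] gap 0.0 yaw err 0.0029 tilt [-0.0035 -0.0022]
t 52.32 box xy mm [ 40.9 -49.4] tip z 61.81 F box [-5.12 -2.77 17.68] gap 0.0 yaw err 0.0028 tilt [-0.0036 -0.0022]
```

Call:
carry_out([
  {"travel": [0.0004, 0, 0.0003], "dr": [0, 0, 0]},
  {"travel": [0.0008, 0, 0.0006], "dr": [0, 0, 0]},
  {"travel": [0.001, 0, 0.0008], "dr": [0, 0, 0]},
  {"travel": [0.001, 0, 0.0008], "dr": [0, 0, 0]},
])

```text
time: 52.7
eef_pos: [0.6042, -0.0189, 0.0697]
eef_rot: [[-0.987, 0.162, 0.006], [0.162, 0.987, -0.003], [-0.006, -0.002, -1.0]]
force: [-5.2, -2.0, 17.7]
finger_gap: -0.0002
grasp_force: 9.3
```

Call:
carry_out([
  {"travel": [0, 0, -0.019], "dr": [0, 0, 0]},
  {"travel": [0.026, 0.031, -0.019], "dr": [0, 0, 0]},
  {"travel": [0.052, 0.062, -0.019], "dr": [0, 0, 0]},
  {"travel": [0.078, 0.093, -0.019], "dr": [0, 0, 0]},
  {"travel": [0.081, 0.1, -0.015], "dr": [0, 0, 0]},
])

```text
time: 53.12
eef_pos: [0.534, 0.0982, 0.0787]
eef_rot: [[-0.987, 0.159, -0.003], [0.159, 0.987, 0.002], [0.003, 0.001, -1.0]]
force: [0.2, -0.0, -0.1]
finger_gap: 0.0001
grasp_force: 0.0
```

Call:
carry_out([
  {"travel": [0, 0, 0.002], "dr": [0, 0, 0]},
  {"travel": [0, 0, 0.005], "dr": [0, 0, 0]},
  {"travel": [0, 0, 0.0075], "dr": [0, 0, 0]},
  {"travel": [0, 0, 0.0095], "dr": [0, 0, 0]},
  {"travel": [0.0004, 0, 0.0105], "dr": [0, 0, 0]},
])

```text
time: 53.53
eef_pos: [0.5386, 0.0929, 0.0705]
eef_rot: [[-0.986, 0.166, -0.001], [0.166, 0.986, 0.001], [0.001, 0.001, -1.0]]
force: [-5.2, 2.9, 13.8]
finger_gap: 0.0003
grasp_force: 6.6
```

Call:
carry_out([
  {"travel": [0.0005, 0, 0.0008], "dr": [0, 0, 0]},
  {"travel": [0.001, 0, 0.0016], "dr": [0, 0, 0]},
  {"travel": [0.0015, 0, 0.0024], "dr": [0, 0, 0]},
  {"travel": [0.002, 0, 0.003], "dr": [0, 0, 0]},
  {"travel": [0.0024, 0, 0.0034], "dr": [0, 0, 0]},
])

```text
time: 53.95
eef_pos: [0.5385, 0.0929, 0.0698]
eef_rot: [[-0.986, 0.166, 0.005], [0.166, 0.986, 0.001], [-0.005, 0.002, -1.0]]
force: [-4.2, 1.4, 19.0]
finger_gap: 0.0002
grasp_force: 9.2
```

```bash
python3 -c "
from h import *
for i in range(2): st(); im=snapshot('wrist')
"
```

```text
t 53.95 box xy mm [-42.4  50.2] tip z 61.79 F box [-4.38  0.74 18.97] gap 0.0 yaw err -0.0017 tilt [-0.0047  0.0015]
t 54.0 box xy mm [-42.4  50.1] tip z 61.8 F box [-5.73  0.86 18.9 ] gap -0.0 yaw err -0.0019 tilt [-0.0047  0.0015]
```

Call:
carry_out([
  {"travel": [0, 0, -0.017], "dr": [0, 0, 0]},
  {"travel": [-0.0015, -0.035, -0.017], "dr": [0, 0, 0]},
  {"travel": [-0.0015, -0.07, -0.017], "dr": [0, 0, 0]},
  {"travel": [-0.0015, -0.1, -0.017], "dr": [0, 0, 0]},
  {"travel": [-0.0015, -0.1, -0.015], "dr": [0, 0, 0]},
])

```text
time: 54.47
eef_pos: [0.5208, -0.0105, 0.0809]
eef_rot: [[-0.985, 0.17, 0.001], [0.17, 0.985, -0.002], [-0.002, -0.002, -1.0]]
force: [0.6, -0.3, -0.3]
finger_gap: 0.0002
grasp_force: 0.0
```

Call:
carry_out([
  {"travel": [0, 0, 0.002], "dr": [0, 0, 0]},
  {"travel": [0, 0, 0.005], "dr": [0, 0, 0]},
  {"travel": [0, 0, 0.0075], "dr": [0, 0, 0]},
  {"travel": [0, 0, 0.0095], "dr": [0, 0, 0]},
  {"travel": [0.0003, 0, 0.0115], "dr": [0, 0, 0]},
])

```text
time: 54.88
eef_pos: [0.5202, -0.0048, 0.0701]
eef_rot: [[-0.987, 0.162, -0.001], [0.162, 0.987, -0.001], [0.001, -0.001, -1.0]]
force: [-5.5, -1.0, 15.7]
finger_gap: 0.0002
grasp_force: 7.7
```

Call:
carry_out([
  {"travel": [0.0005, 0, 0.0008], "dr": [0, 0, 0]},
  {"travel": [0.001, 0, 0.0016], "dr": [0, 0, 0]},
  {"travel": [0.0015, 0, 0.0024], "dr": [0, 0, 0]},
  {"travel": [0.002, 0, 0.0031], "dr": [0, 0, 0]},
  {"travel": [0.0024, 0, 0.0035], "dr": [0, 0, 0]},
])

```text
time: 55.3
eef_pos: [0.5202, -0.0048, 0.0696]
eef_rot: [[-0.987, 0.162, 0.004], [0.162, 0.987, -0.002], [-0.005, -0.001, -1.0]]
force: [-5.5, -1.1, 19.6]
finger_gap: -0.0001
grasp_force: 9.5
```

```bash
python3 -c "
from h import *
for i in range(2): st(); im=snapshot('wrist')
"
```

```text
t 55.3 box xy mm [-44.4 -49.2] tip z 61.56 F box [-5.21 -2.01 19.62] gap -0.0 yaw err 0.0025 tilt [-0.0045 -0.0013]
t 55.35 box xy mm [-44.4 -49.2] tip z 61.61 F box [-4.99 -2.1  19.26] gap 0.0 yaw err 0.0026 tilt [-0.0046 -0.0013]
```

Call:
carry_out([
  {"travel": [0, 0, -0.019], "dr": [0, 0, 0]},
  {"travel": [-0.026, 0.031, -0.019], "dr": [0, 0, 0]},
  {"travel": [-0.052, 0.062, -0.019], "dr": [0, 0, 0]},
  {"travel": [-0.078, 0.093, -0.019], "dr": [0, 0, 0]},
  {"travel": [-0.0885, 0.1, -0.015], "dr": [0, 0, 0]},
])

```text
time: 55.82
eef_pos: [0.6251, 0.0837, 0.0819]
eef_rot: [[-0.987, 0.16, 0.006], [0.16, 0.987, 0.001], [-0.005, 0.002, -1.0]]
force: [-0.4, -0.2, 0.1]
finger_gap: -0.0002
grasp_force: 0.0
```

Call:
carry_out([
  {"travel": [0, 0, 0.002], "dr": [0, 0, 0]},
  {"travel": [0, 0, 0.005], "dr": [0, 0, 0]},
  {"travel": [0, 0, 0.0075], "dr": [0, 0, 0]},
  {"travel": [0, 0, 0.0095], "dr": [0, 0, 0]},
  {"travel": [0.0003, 0, 0.0115], "dr": [0, 0, 0]},
])

```text
time: 56.23
eef_pos: [0.6199, 0.0795, 0.0704]
eef_rot: [[-0.986, 0.165, -0.002], [0.165, 0.986, 0.001], [0.002, 0.001, -1.0]]
force: [-5.0, 2.5, 13.1]
finger_gap: 0.0003
grasp_force: 6.9
```

Call:
carry_out([
  {"travel": [0.0006, 0, 0.0008], "dr": [0, 0, 0]},
  {"travel": [0.0012, 0, 0.0018], "dr": [0, 0, 0]},
  {"travel": [0.0018, 0, 0.0028], "dr": [0, 0, 0]},
  {"travel": [0.0024, 0, 0.0036], "dr": [0, 0, 0]},
  {"travel": [0.003, 0, 0.0043], "dr": [0, 0, 0]},
])

```text
time: 56.65
eef_pos: [0.6197, 0.0796, 0.0698]
eef_rot: [[-0.986, 0.165, 0.005], [0.165, 0.986, 0.001], [-0.005, 0.001, -1.0]]
force: [-3.3, 2.1, 18.4]
finger_gap: -0.0003
grasp_force: 9.1
```

```bash
python3 -c "
from h import *
for i in range(2): st(); im=snapshot('wrist')
"
```

```text
t 56.65 box xy mm [39.9 50.3] tip z 61.85 F box [-3.62  1.49 18.43] gap -0.0 yaw err -0.001 tilt [-0.005   0.0015]
t 56.7 box xy mm [39.9 50.3] tip z 61.94 F box [-4.64 -0.81 18.04] gap -0.0 yaw err -0.0009 tilt [-0.0052  0.0014]
```

Call:
carry_out([
  {"travel": [0, 0, -0.017], "dr": [0, 0, 0]},
  {"travel": [-0.0035, -0.035, -0.017], "dr": [0, 0, 0]},
  {"travel": [-0.0035, -0.07, -0.017], "dr": [0, 0, 0]},
  {"travel": [-0.0035, -0.1, -0.017], "dr": [0, 0, 0]},
  {"travel": [-0.0035, -0.1, -0.015], "dr": [0, 0, 0]},
])

```text
time: 57.17
eef_pos: [0.6037, -0.0243, 0.08]
eef_rot: [[-0.986, 0.169, 0.0], [0.169, 0.986, -0.002], [-0.0, -0.002, -1.0]]
force: [0.1, -0.2, -0.1]
finger_gap: 0.0
grasp_force: 0.0
```

Call:
carry_out([
  {"travel": [0, 0, 0.002], "dr": [0, 0, 0]},
  {"travel": [0, 0, 0.005], "dr": [0, 0, 0]},
  {"travel": [0, 0, 0.0075], "dr": [0, 0, 0]},
  {"travel": [0, 0, 0.0095], "dr": [0, 0, 0]},
  {"travel": [0.0003, 0, 0.0105], "dr": [0, 0, 0]},
])

```text
time: 57.58
eef_pos: [0.6045, -0.0187, 0.0705]
eef_rot: [[-0.987, 0.162, -0.002], [0.162, 0.987, -0.001], [0.002, -0.001, -1.0]]
force: [-5.7, -0.1, 11.8]
finger_gap: 0.0001
grasp_force: 5.9
```

Call:
carry_out([
  {"travel": [0.0007, 0, 0.0009], "dr": [0, 0, 0]},
  {"travel": [0.0014, 0, 0.0018], "dr": [0, 0, 0]},
  {"travel": [0.0021, 0, 0.0027], "dr": [0, 0, 0]},
  {"travel": [0.0028, 0, 0.0036], "dr": [0, 0, 0]},
  {"travel": [0.0034, 0, 0.0044], "dr": [0, 0, 0]},
])

```text
time: 58.0
eef_pos: [0.6043, -0.0186, 0.0697]
eef_rot: [[-0.987, 0.162, 0.006], [0.162, 0.987, -0.002], [-0.006, -0.001, -1.0]]
force: [-2.9, -0.2, 18.5]
finger_gap: -0.0002
grasp_force: 9.3
```

```bash
python3 -c "
from h import *
for i in range(2): st(); im=snapshot('wrist')
"
```

```text
t 58.0 box xy mm [ 40.9 -49.1] tip z 61.7 F box [-2.88 -0.65 18.54] gap -0.0 yaw err 0.0024 tilt [-0.0063 -0.0014]
t 58.05 box xy mm [ 40.9 -49.1] tip z 61.76 F box [-3.9  -1.84 18.22] gap -0.0 yaw err 0.0024 tilt [-0.0064 -0.0014]
```

All four studs now resist at 18–19 N without moving. I'll lift clear and take a last look.

Call:
carry_out([
  {"travel": [0, 0, -0.03], "dr": [0, 0, 0]},
  {"travel": [0, 0, -0.07], "dr": [0, 0, 0]},
  {"travel": [0.03, 0, -0.1], "dr": [0, 0, 0]},
  {"travel": [0.065, 0, -0.12], "dr": [0, 0, 0]},
  {"travel": [0.1, 0.03, -0.13], "dr": [0, 0, 0]},
])

```text
time: 58.52
eef_pos: [0.5117, 0.0219, 0.1973]
eef_rot: [[-0.986, 0.166, 0.006], [0.166, 0.986, -0.002], [-0.006, -0.001, -1.0]]
force: [0.6, 1.3, 0.2]
finger_gap: 0.0003
grasp_force: 0.0
```

Call:
carry_out([
  {"travel": [0.03, 0.02, 0], "dr": [0, 0, 0]},
  {"travel": [0.03, 0.02, 0], "dr": [0, 0, 0]},
  {"travel": [0.03, 0.02, 0], "dr": [0, 0, 0]},
])

```text
time: 58.77
eef_pos: [0.4835, 0.0497, 0.1934]
eef_rot: [[-0.987, 0.16, 0.0], [0.16, 0.987, -0.0], [-0.0, -0.0, -1.0]]
force: [-0.2, 0.0, 0.0]
finger_gap: 0.0002
grasp_force: 0.0
```

```bash
python3 -c "
from h import *
st(); im=snapshot('scene'); save('scene','end',im[160:290,220:370],5)
"
```

```text
t 58.77 box xy mm [-89.5  -1.5] tip z 185.44 F box [-0.2  -0.02  0.02] gap 0.0 yaw err 0.0039 tilt [-0.0005 -0.    ]
```

View pics/end.png

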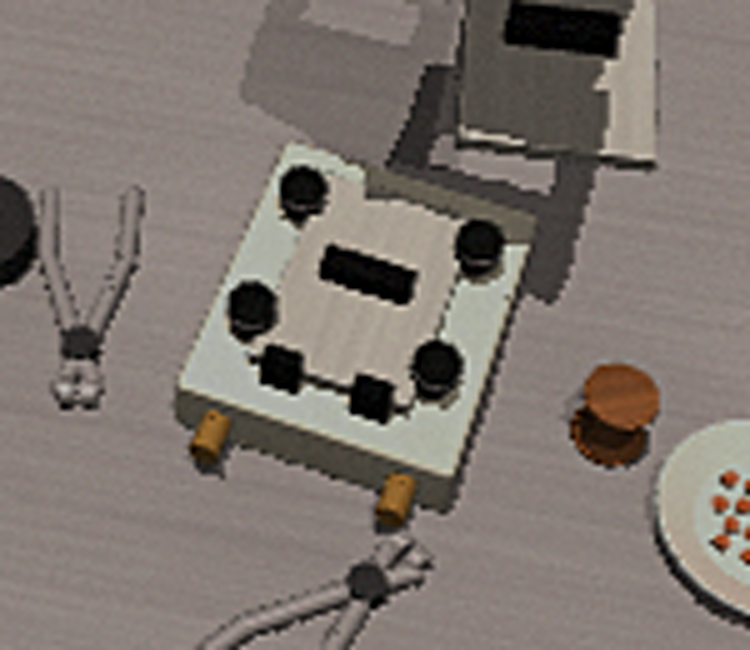

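The plate lies level with its back edge on the stop blocks at (282,367) and (372,397). The stud heads stand at equal height, and nothing nearby has moved.

```bash
python3 -c "
from h import *
print(hand_in())"
```

```text
the job is handed in; nothing more can be done
None
```

I slid the cover back onto its stops, pressed the four studs down crosswise in rounds until each held 18–19 N without moving, and handed the job in at about 59 s; no verdict came back.

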